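# Put the biscuits away in the bolted chest

## Task

Put the biscuits away from the mice: draw the bolt on the wooden chest, slide its lid open and tip all the biscuits off the pastry boards into the chest. Lay the boards flat on the bench again, then slide the lid fully shut and shoot the bolt fully home into its keeper. Leave the jars and the egg carton alone.

Things in the scene. Friction and masses are not known exactly. Their poses are not given: they have to be found in the camera images.
- chest: wooden biscuit chest fixed to the bench, 440 (x) x 290 (y) mm, side rails' tops 158 mm above the bench; origin: centre of its underside, own x from front (near the robot) to rear. A fixed deck closes the rear half of its top (own x above 0); the sliding lid closes the front half. Inside, also under the deck: own x +-205, own y +-130 mm, floor 12 mm, deck underside 126 mm above the bench
- hatch (a point): centre of the open hatch, level with the rails' tops (own x -122.5 mm in the chest). With the lid fully open the clear opening is 165 mm along the chest's x (own x -205 to -40 mm) and 210 mm along its y; the rails beside it are 26 mm wide
- lid (a joint): plywood lid, 200 x 234 x 13 mm, top 154 mm above the bench; slides level along the chest's own +x over the rear deck, in m: 0 = fully shut against its stop, 0.18 = fully open. Stays where it is left; friction about 2.5 N. It carries the bolt, which blocks it when in the keeper
- lid_pull (a point): middle of the lid's steel bar pull: a round bar 12 mm thick, 110 mm long along the chest's y, its axis 33 mm above the lid's top (187 mm above the bench), 35 mm behind the lid's front edge, on two posts (85 mm clear between them); moves with the lid
- bolt (a joint): steel barrel bolt on the lid: a 12 mm rod sliding along the chest's y, in m: 0 = fully home in its keeper (towards +y), 0.04 = fully drawn (towards -y). Stays where it is left; friction about 2 N. The keeper is a staple on the chest's left (+y) rail, 19 mm wide inside, top 180 mm above the bench; the rod's round tip enters freely with the lid within 3 mm of shut
- bolt_knob (a point): centre of the top of the bolt's knob, an upright round post 15 mm thick (17 mm at its top 6 mm), top 202 mm above the bench, 24 mm above the straps that guide the rod; moves with bolt and lid. The straps begin 28 mm from its axis on the keeper's side when home, 26 mm on the other side when drawn
- board_a: wooden pastry board, starts on the bench left (+y) of the chest: 220 (x) x 120 (y) x 10 mm, about 0.3 kg, with an upright cleat along each short end to hold it by (14 mm thick, 120 mm long, middle at own x +-103 mm, top 44 mm above the underside); the long sides are open. Origin: centre of its underside; z up. Biscuits on it keep 25 mm from the cleats, and slide off at a tilt of 27 to 36 degrees
- board_b: wooden pastry board, starts on the bench right (-y) of the chest: 220 (x) x 120 (y) x 10 mm, about 0.3 kg, with an upright cleat along each short end to hold it by (14 mm thick, 120 mm long, middle at own x +-103 mm, top 44 mm above the underside); the long sides are open. Origin: centre of its underside; z up. Biscuits on it keep 25 mm from the cleats, and slide off at a tilt of 27 to 36 degrees
- biscuit_a1: a hard oblong honey biscuit, 36 (x) x 30 (y) x 20 mm, 25 g, brown with two darker scores on top; origin: centre of its underside, z up. starts lying on board_a; absent in some starts (None)
- biscuit_a2: a hard oblong honey biscuit, 36 (x) x 30 (y) x 20 mm, 25 g, brown with two darker scores on top; origin: centre of its underside, z up. starts lying on board_a; absent in some starts (None)
- biscuit_a3: a hard oblong honey biscuit, 36 (x) x 30 (y) x 20 mm, 25 g, brown with two darker scores on top; origin: centre of its underside, z up. starts lying on board_a; absent in some starts (None)
- biscuit_a4: a hard oblong honey biscuit, 36 (x) x 30 (y) x 20 mm, 25 g, brown with two darker scores on top; origin: centre of its underside, z up. starts lying on board_a; absent in some starts (None)
- biscuit_a5: a hard oblong honey biscuit, 36 (x) x 30 (y) x 20 mm, 25 g, brown with two darker scores on top; origin: centre of its underside, z up. starts lying on board_a; absent in some starts (None)
- biscuit_b1: a hard oblong honey biscuit, 36 (x) x 30 (y) x 20 mm, 25 g, brown with two darker scores on top; origin: centre of its underside, z up. starts lying on board_b; absent in some starts (None)
- biscuit_b2: a hard oblong honey biscuit, 36 (x) x 30 (y) x 20 mm, 25 g, brown with two darker scores on top; origin: centre of its underside, z up. starts lying on board_b; absent in some starts (None)
- biscuit_b3: a hard oblong honey biscuit, 36 (x) x 30 (y) x 20 mm, 25 g, brown with two darker scores on top; origin: centre of its underside, z up. starts lying on board_b; absent in some starts (None)
- biscuit_b4: a hard oblong honey biscuit, 36 (x) x 30 (y) x 20 mm, 25 g, brown with two darker scores on top; origin: centre of its underside, z up. starts lying on board_b; absent in some starts (None)
- biscuit_b5: a hard oblong honey biscuit, 36 (x) x 30 (y) x 20 mm, 25 g, brown with two darker scores on top; origin: centre of its underside, z up. starts lying on board_b; absent in some starts (None)
- jar_near: full preserve jar, 76 mm across, 120 mm high, the nearer of two at the bench's right, outside the right board; origin: centre of its underside. To be left alone
- jar_far: full preserve jar, 76 mm across, 120 mm high, the farther of two at the bench's right, outside the right board; origin: centre of its underside. To be left alone
- egg_carton: grey pulp carton of eggs, 250 (x) x 105 (y) x 76 mm, left of the boards; origin: centre of its underside. To be left alone

How it is judged (in metres and radians):
On the way, in this order (a step that is already met when the one before it is completed fails the run):
1. the bolt is drawn clear of its keeper, the lid still shut (value of joint bolt above 0.03 m and value of joint lid below 0.01 m), for 0.2 s.
2. the lid is slid open (value of joint lid above 0.14 m), for 0.2 s.
3. a board is tipped over the open hatch (((angle between board_a's own z axis and vertical above 0.35 rad and horizontal distance between board_a and hatch below 0.2 m and height (world z) of board_a above 0.15 m) or (angle between board_b's own z axis and vertical above 0.35 rad and horizontal distance between board_b and hatch below 0.2 m and height (world z) of board_b above 0.15 m)) and value of joint lid above 0.12 m), for 0.1 s.
4. all the biscuits are inside the chest and the boards lie flat on the bench, the lid still open (x of biscuit_a1 in the frame of chest between -0.21 and 0.21 m and y of biscuit_a1 in the frame of chest between -0.135 and 0.135 m and z of biscuit_a1 in the frame of chest between 0 and 0.125 m and x of biscuit_a2 in the frame of chest between -0.21 and 0.21 m and y of biscuit_a2 in the frame of chest between -0.135 and 0.135 m and z of biscuit_a2 in the frame of chest between 0 and 0.125 m and x of biscuit_a3 in the frame of chest between -0.21 and 0.21 m and y of biscuit_a3 in the frame of chest between -0.135 and 0.135 m and z of biscuit_a3 in the frame of chest between 0 and 0.125 m and x of biscuit_a4 in the frame of chest between -0.21 and 0.21 m and y of biscuit_a4 in the frame of chest between -0.135 and 0.135 m and z of biscuit_a4 in the frame of chest between 0 and 0.125 m and x of biscuit_a5 in the frame of chest between -0.21 and 0.21 m and y of biscuit_a5 in the frame of chest between -0.135 and 0.135 m and z of biscuit_a5 in the frame of chest between 0 and 0.125 m and x of biscuit_b1 in the frame of chest between -0.21 and 0.21 m and y of biscuit_b1 in the frame of chest between -0.135 and 0.135 m and z of biscuit_b1 in the frame of chest between 0 and 0.125 m and x of biscuit_b2 in the frame of chest between -0.21 and 0.21 m and y of biscuit_b2 in the frame of chest between -0.135 and 0.135 m and z of biscuit_b2 in the frame of chest between 0 and 0.125 m and x of biscuit_b3 in the frame of chest between -0.21 and 0.21 m and y of biscuit_b3 in the frame of chest between -0.135 and 0.135 m and z of biscuit_b3 in the frame of chest between 0 and 0.125 m and x of biscuit_b4 in the frame of chest between -0.21 and 0.21 m and y of biscuit_b4 in the frame of chest between -0.135 and 0.135 m and z of biscuit_b4 in the frame of chest between 0 and 0.125 m and x of biscuit_b5 in the frame of chest between -0.21 and 0.21 m and y of biscuit_b5 in the frame of chest between -0.135 and 0.135 m and z of biscuit_b5 in the frame of chest between 0 and 0.125 m and height (world z) of board_a between -0.01 and 0.012 m and angle between each of board_a, board_b's own z axis and vertical below 0.1 rad and height (world z) of board_b between -0.01 and 0.012 m and value of joint lid above 0.05 m), for 0.2 s.
5. the lid is slid fully shut, the bolt still drawn (value of joint lid below 0.008 m and value of joint bolt above 0.02 m), for 0.2 s.
At the end, for the whole second after the job is handed in: The lid is shut (within 5 mm) and the bolt home in its keeper (within 3 mm); every biscuit present is inside the chest; both boards lie flat on the bench (within 12 mm and 0.1 rad), at rest (value of joint lid below 0.005 m and value of joint bolt below 0.003 m and x of biscuit_a1 in the frame of chest between -0.21 and 0.21 m and y of biscuit_a1 in the frame of chest between -0.135 and 0.135 m and z of biscuit_a1 in the frame of chest between 0 and 0.125 m and x of biscuit_a2 in the frame of chest between -0.21 and 0.21 m and y of biscuit_a2 in the frame of chest between -0.135 and 0.135 m and z of biscuit_a2 in the frame of chest between 0 and 0.125 m and x of biscuit_a3 in the frame of chest between -0.21 and 0.21 m and y of biscuit_a3 in the frame of chest between -0.135 and 0.135 m and z of biscuit_a3 in the frame of chest between 0 and 0.125 m and x of biscuit_a4 in the frame of chest between -0.21 and 0.21 m and y of biscuit_a4 in the frame of chest between -0.135 and 0.135 m and z of biscuit_a4 in the frame of chest between 0 and 0.125 m and x of biscuit_a5 in the frame of chest between -0.21 and 0.21 m and y of biscuit_a5 in the frame of chest between -0.135 and 0.135 m and z of biscuit_a5 in the frame of chest between 0 and 0.125 m and x of biscuit_b1 in the frame of chest between -0.21 and 0.21 m and y of biscuit_b1 in the frame of chest between -0.135 and 0.135 m and z of biscuit_b1 in the frame of chest between 0 and 0.125 m and x of biscuit_b2 in the frame of chest between -0.21 and 0.21 m and y of biscuit_b2 in the frame of chest between -0.135 and 0.135 m and z of biscuit_b2 in the frame of chest between 0 and 0.125 m and x of biscuit_b3 in the frame of chest between -0.21 and 0.21 m and y of biscuit_b3 in the frame of chest between -0.135 and 0.135 m and z of biscuit_b3 in the frame of chest between 0 and 0.125 m and x of biscuit_b4 in the frame of chest between -0.21 and 0.21 m and y of biscuit_b4 in the frame of chest between -0.135 and 0.135 m and z of biscuit_b4 in the frame of chest between 0 and 0.125 m and x of biscuit_b5 in the frame of chest between -0.21 and 0.21 m and y of biscuit_b5 in the frame of chest between -0.135 and 0.135 m and z of biscuit_b5 in the frame of chest between 0 and 0.125 m and height (world z) of board_a between -0.01 and 0.012 m and angle between each of board_a, board_b's own z axis and vertical below 0.1 rad and height (world z) of board_b between -0.01 and 0.012 m and linear speed of each of board_a, board_b below 0.03 m/s); the robot touches nothing.
It fails at once if a jar or the egg carton is pushed more than 5 cm or tipped over (distance of any of jar_near, jar_far, egg_carton from where it was at the start of the episode above 0.05 m or angle between any of jar_near, jar_far, egg_carton's own z axis and vertical above 0.4 rad).
Of biscuit_a1, biscuit_a2, biscuit_a3, biscuit_a4, biscuit_a5 only 2 to 5 are there at a start; the rules pass over those that are not, and their reading is None.
Of biscuit_b1, biscuit_b2, biscuit_b3, biscuit_b4, biscuit_b5 only 2 to 5 are there at a start; the rules pass over those that are not, and their reading is None.
At some moment in a run one of board_a, board_b may be knocked a few centimetres aside while the robot is not near it.
It also fails if it takes over 184 s, if anything falls off the work surface, if the arm or the gripper's body presses on something with over 40 N, if the wrist force passes 120 N, or if a joint passes its speed limit or range.

## Robot

A 6-joint arm with a two-finger parallel gripper is mounted at the origin on the work surface. World frame = base frame: x ahead of the robot, y to its left, z up, the work surface at z = 0. Lengths are in mm, angles in rad, forces in N, time in s.
With the tool pointing down it reaches from about 350 to 850 mm from the base axis. Payload 8.1 kg.
Tool frame: the origin (TCP) lies on the centre line of the jaws, within the pads' length; the fingertips stand 22 mm ahead of it and the grasp point (between the pads) lies 3 mm ahead of it (arm.finger_overhang is the distance from the TCP to the fingertips, in mm); z points along the fingers, y is the line along which they close (so a half turn about z gives the same grasp; the last joint's range is limited). The gripper opens to 85 mm and grips with 20 to 120 N. Pads are 22 mm wide; open, the fingers measure 114 mm over their backs; the gripper's body (76 mm by 85 mm) begins 54 mm behind the grasp point. The pads swing forward as they close: fully open they stand 13 mm farther back than shut.
Start: joints at [-1.376, 0.13, 1.488, -0, 1.523, -0.085], TCP at [165.718, -576.665, 253.292] pointing down, gripper open.
Joint ranges: [-2.96, 2.96], [-0.89, 2.26], [0.02, 2.5], [-1.34, 4.48], [0, 2.73], [-2.66, 2.66]. Speed limits (rad/s): [2.39, 2.39, 2.79, 3.14, 3.14, 3.14].

## Interface

Orientations are given as a rotation vector (axis times angle).
In Python, from workcell import arm gives the robot as it stands.
- The arm moves only by the tool jog_arm, never from a script. Its argument "moves" is a list of rows, each an object of numbers: "dx", "dy", "dz": the shift along the tool's x, y, z in m; "wx", "wy", "wz": the turn, a rotation vector about the tool's x, y, z in degrees; "hand": the opening, from 0 (shut) to 1 (fully open). A call has 1 to 20 rows; each row shifts and turns the commanded pose from where the row before left it, along the tool's axes as they then stand; what a row does not reach is not made up. A row lasts 1/10 s, in which the tool goes at most 50 mm and 8.59 degrees, less where a joint would pass 70% of its speed; a pose out of reach is approached as far as the arm can. A call is refused whole if a number of a shift passes 0.05 or a number of a turn 8.59, either way. A call with a gripper value outside its range is refused whole. The fingers move at their own pace and stop on an object; the grip force is fixed at half the most. Time passes only in rows, so rows that do not move let the fingers close. It gives the time, the measured TCP pose, the force, the opening and the grip force at its end, in the units of the state.
- arm.get_state(): the state, without advancing time (a new reading comes with each control period).
- arm.get_image(name): name is "scene" or "top"; returns a dict with "image" (420x560x3 uint8, red, green, blue), "fx", "fy", "cx", "cy" (pixels), "R" (3x3) and "t" (3): a world point X has camera coordinates R X + t. Camera axes: x right, y down, z forward; pixel columns grow to the right and rows downward; lengths in mm; the calibration is good to about 2 mm. A picture is of the moment at which its call begins. There is no depth.
- arm.close_job(): hands the job in; it is judged then, once.
The state is a dict: "time": time; "joints": joint angles; "joint_vel": joint speeds; "effort": joint torques, N m; "tool_pos": TCP position; "tcp_rot": TCP orientation; "ft_force": force on the tool from outside, world axes, zero at the start; "wrist_torque": the same for the moment, N m; "opening": finger opening in mm; "grip_force": force on a finger pad.
Only numpy, scipy, OpenCV 4.12 (cv2) and the standard library are available. Lean on these libraries where they do the work, as an engineer would, in place of code of your own. Each camera call takes 0.05 s, during which the arm holds its last target. There are 200 camera calls.

## Working session

There is one attempt and no reset: what is moved stays moved. The work goes in short steps, Python scripts to look and compute and a tool call to move; the robot and the scene stay as the last step left them, time stands still between calls to the robot, and variables do not carry over. Pictures are saved under pics/ and viewed, at most 15 in all, crops included, and the job is handed in when it is done.

Besides the shell and the picture viewer there is one more tool, called after "Request:" as name([rows], argument=value, ...), one row to a line, values as JSON. jog_arm: Moves the arm, as the interface text tells. Its arguments: {"type":"object","properties":{"moves":{"type":"array"}},"required":["moves"]}

```bash
ls; mkdir -p pics
python3 - <<'E'
from workcell import arm
import cv2,json,numpy as np
for n in("top","scene"):
    d=arm.get_image(n); cv2.imwrite(f"pics/{n}0.png",d["image"][:,:,::-1])
    print(n,d["fx"],d["fy"],d["cx"],d["cy"],np.round(d["R"],4).tolist(),np.round(d["t"],1).tolist())
s=arm.get_state();print(s)
E
```

```text
pics
top 396.22581619478865 396.22581619478865 275.9759149587732 209.32150702202085 [[0.0204, -0.9998, 0.008], [-0.9992, -0.0207, -0.0333], [0.0335, -0.0073, -0.9994]] [-17.0, 545.5, 1320.6]
scene 517.2088532108602 517.2088532108602 283.14496526552193 212.49889000367162 [[0.4711, 0.8821, 0.0032], [0.706, -0.3749, -0.6009], [-0.5288, 0.2854, -0.7993]] [-282.8, -296.1, 2180.2]
{'time': 0.1, 'joints': array([-1.37639526e+00,  1.31081440e-01,  1.48919584e+00,  2.84603814e-05,
        1.52299929e+00, -8.53939488e-02]), 'joint_vel': array([ 0.00094222, -0.00148947, -0.00268491, -0.00081471, -0.00087293,
       -0.00267676]), 'effort': array([ 2.27733690e-03, -5.70946884e+01, -5.01942658e+01, -1.78084229e-04,
        8.04485200e-03, -1.92239014e-05]), 'tool_pos': array([ 165.63909014, -576.19791343,  252.33782769]), 'tcp_rot': array([-3.10923398e+00, -4.37831962e-01,  9.94565057e-05]), 'ft_force': array([-0.01687683, -0.73859507, -0.17728356]), 'wrist_torque': array([ 3.85767949e-02,  8.96992400e-03, -7.16058948e-05]), 'grip_force': 0.0, 'opening': 85.48742827595412}
```

View pics/top0.png

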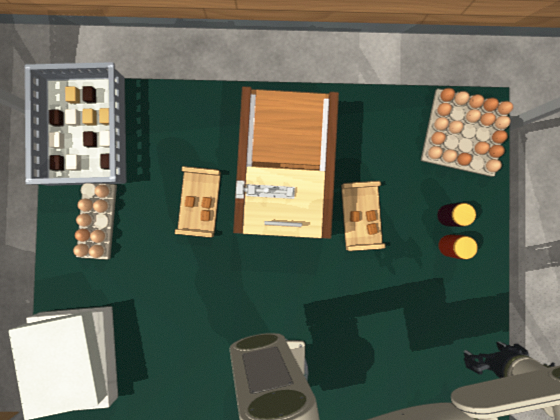

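View pics/scene0.png

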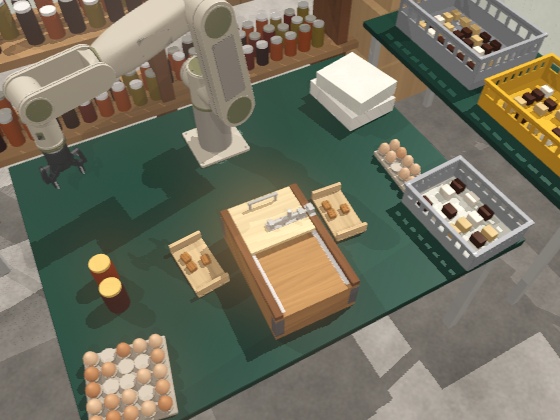

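The top view shows the chest at about (290,163), with the bolt at (265,189), the pull at (287,223), board_a at (198,201) and board_b at (363,216). Each board has 3 biscuits, and both jars are at right (460,230). I'll enlarge the area to get accurate pixels.

```bash
cat > h.py <<'E'
from workcell import arm
import numpy as np, cv2
from scipy.spatial.transform import Rotation as Ro
def grab(n,f=None,box=None,k=1):
    d=arm.get_image(n)
    if f:
        im=d["image"][:,:,::-1]
        if box: x0,y0,x1,y1=box; im=im[y0:y1,x0:x1]
        cv2.imwrite("pics/"+f,cv2.resize(im,None,fx=k,fy=k,interpolation=cv2.INTER_CUBIC))
    return d
def unproj(d,u,v,z):
    R=np.array(d["R"]);t=np.array(d["t"])
    r=R.T@np.array([(u-d["cx"])/d["fx"],(v-d["cy"])/d["fy"],1]);c=-R.T@t
    return c+r*(z-c[2])/r[2]
def proj(d,X):
    p=np.array(X,float)@np.array(d["R"]).T+np.array(d["t"])
    return np.c_[p[...,0]/p[...,2]*d["fx"]+d["cx"],p[...,1]/p[...,2]*d["fy"]+d["cy"]]
E
python3 -c "
from h import *
grab('top','c1.png',(165,75,395,255),3.4)
grab('scene','c2.png',(160,175,380,340),3.6)"
```

```text
(no output)
```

View pics/c1.png

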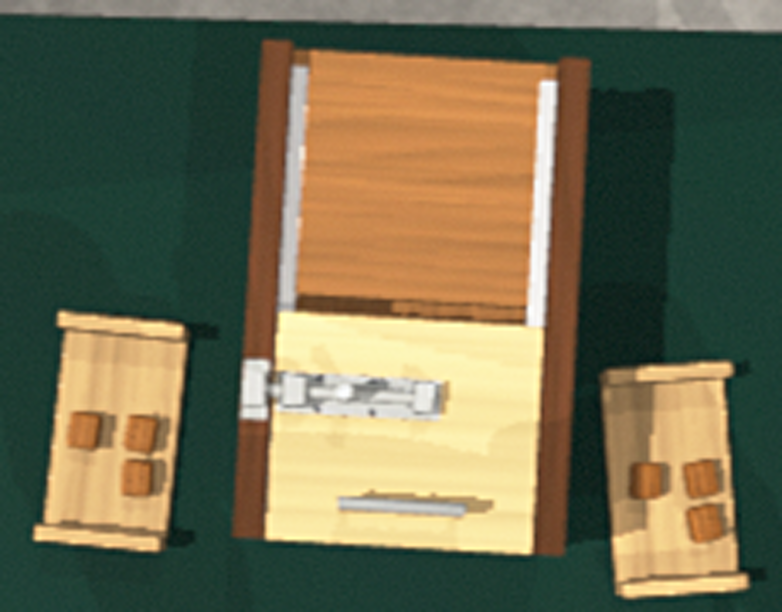

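View pics/c2.png

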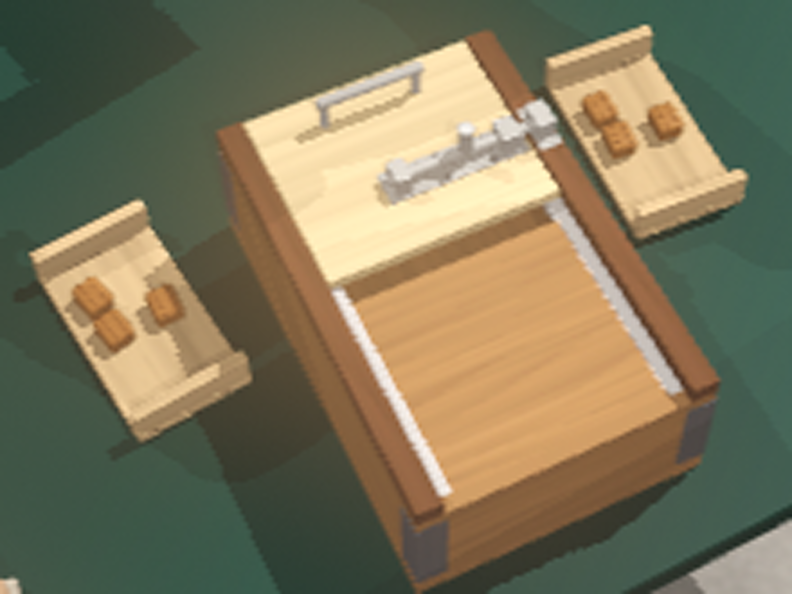

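c1 shows the rail-top corners at (262,40), (590,58), (564,555) and (232,538), the knob near (345,387), and the pull from (340,503) to (465,510). c2 shows the knob top at (466,130).

Run:
```python
from h import *
np.set_printoptions(precision=1,suppress=True)
d=grab('top'); s=grab('scene')
T=lambda x,y,z:unproj(d,165+(x+.5)/3.4-.5,75+(y+.5)/3.4-.5,z)[:2]
S=lambda x,y,z:unproj(s,160+(x+.5)/3.6-.5,175+(y+.5)/3.6-.5,z)[:2]
rl,rr,fr,fl=[T(*p,158) for p in[(262,40),(590,58),(564,555),(232,538)]]
print('rails',rl,rr,fr,fl)
c=(rl+rr+fr+fl)/4; ax=(rl+rr-fl-fr);yaw=np.arctan2(ax[1],ax[0]);ay=(rl+fl-rr-fr);print('c',c,'yaw',yaw,np.arctan2(-ay[0],ay[1]),np.linalg.norm(ax)/2,np.linalg.norm(ay)/2)
# scene rails corners: rear-left(718,385) rear-right(418,518) front-left(488,30) front-right(220,130)
q=[S(*p,158) for p in[(718,382),(442,514),(488,30),(220,130)]];print('scene rl rr fl fr',*q)
print('knob',T(343,386,202),S(466,127,202))
print('pull',T(340,503,187),T(465,510,187),S(320,104,190),S(420,70,190))
print('boardA cleat tops: rear',T(58,312,44),T(188,325,44),'front bottom',T(35,541,0),T(163,549,0))
print('boardB rear',T(602,372,44),T(733,362,44),'front', T(618,597,0),T(748,587,0))
print('A scene rear-outer',S(746,176,44),S(632,240,0), 'front',S(546,60,44),S(651,28,44))
print('B scene',S(32,252,44),S(144,204,44),'rear',S(140,440,0),S(249,380,0),S(249,356,44))
print('biscA',*[T(*p,30) for p in[(84,430),(142,432),(138,477)]])
print('biscB',*[T(*p,30) for p in[(648,480),(703,477),(706,523)]])
```

```text
rails [908.6 106. ] [ 899.3 -184.9] [ 459.1 -168.8] [468.1 121.9]
c [683.8 -31.5] yaw -0.036369177491096735 -0.031579494778325466 440.63812526215503 290.90897507115403
scene rl rr fl fr [907.8 102. ] [ 905.  -165.7] [468.1 118.6] [ 457.5 -165.7]
knob [599.5  26.9] [592.9  25.5]
pull [500.6  27.6] [496.8 -79.3] [497.  -77.8] [504.7  23.9]
boardA cleat tops: rear [678.7 305.9] [668.9 180.6] front bottom [456.8 332.4] [451.4 205.7]
boardB rear [ 631.9 -219.4] [ 644.3 -345.9] front [ 413.  -246.2] [ 425.4 -375.3]
A scene rear-outer [675. 304.] [663.8 180.7] front [449.9 201.5] [464.2 322.8]
B scene [ 424.3 -362.7] [ 422.6 -244.2] rear [ 639.5 -344.3] [ 629.1 -227.7] [ 630.  -224.2]
biscA [566.2 280.7] [565.5 224.4] [521.7 227.2]
biscB [ 529.  -268.1] [ 533.  -321.7] [ 488.4 -325.2]
```

Request:
jog_arm([
  {"wz": 6, "hand": 0},
  {"wz": 6, "hand": 0},
  {"wz": 6, "hand": 0},
  {"hand": 0},
])

```text
invalid input
```

```bash
cat >> h.py <<'E'
C=np.array([684,-32.,0]);Y=-.034
RC=Ro.from_euler('z',Y).as_matrix()
def w(o): return C+RC@np.array(o,float)
def own(p): return RC.T@(np.array(p)-C)
def rel(p,o=True,yaw=Y,roll=0):
    """tool-frame shift (mm) & turn (deg) from the present pose to point p (chest frame if o), tool down at yaw, rolled about world-horizontal x"""
    s=arm.get_state();R=Ro.from_rotvec(s['tcp_rot'])
    tgt=Ro.from_euler('z',yaw)*Ro.from_euler('x',roll)*Ro.from_euler('x',np.pi)
    q=w(p) if o else np.array(p,float)
    print('t',round(s['time'],1),'own',own(s['tool_pos']).round(1),'world',s['tool_pos'].round(1),'F',np.round(s['ft_force'],1),'open',round(s['opening'],1),round(s['grip_force'],1))
    print('shift',R.inv().apply(q-s['tool_pos']).round(1),'turn',(R.inv()*tgt).as_rotvec(True).round(2))
E
python3 -c "
from h import *
rel([-90,97,260])"
```

```text
t 0.3 own [-499.5 -561.8  252.9] world [ 165.7 -576.5  252.9] F [-0.4  0.2  0.2] open 85.5 0.0
shift [ 592.8 -500.2   -6.7] turn [-0.04  0.   17.98]
```

Request:
jog_arm([
  {"dx": 0, "dy": 0, "dz": 0, "wx": 0, "wy": 0, "wz": 6, "hand": 0},
  {"dx": 0, "dy": 0, "dz": 0, "wx": 0, "wy": 0, "wz": 6, "hand": 0},
  {"dx": 0, "dy": 0, "dz": 0, "wx": 0, "wy": 0, "wz": 6, "hand": 0},
  {"dx": 0, "dy": 0, "dz": 0, "wx": 0, "wy": 0, "wz": 0, "hand": 0},
])

```text
time: 0.7
tool_pos: [165.7, -576.6, 253.2]
tcp_rot: [-3.141, 0.057, 0.0]
ft_force: [-0.4, 0.3, -0.4]
opening: 28.5
grip_force: 0.0
```

Request:
jog_arm([
  {"dx": 0.0205, "dy": -0.033, "dz": 0, "wx": 0, "wy": 0, "wz": 0, "hand": 0},
  {"dx": 0.0205, "dy": -0.033, "dz": 0, "wx": 0, "wy": 0, "wz": 0, "hand": 0},
  {"dx": 0.0205, "dy": -0.033, "dz": 0, "wx": 0, "wy": 0, "wz": 0, "hand": 0},
  {"dx": 0.0205, "dy": -0.033, "dz": 0, "wx": 0, "wy": 0, "wz": 0, "hand": 0},
  {"dx": 0.0205, "dy": -0.033, "dz": 0, "wx": 0, "wy": 0, "wz": 0, "hand": 0},
  {"dx": 0.0205, "dy": -0.033, "dz": 0, "wx": 0, "wy": 0, "wz": 0, "hand": 0},
  {"dx": 0.0205, "dy": -0.033, "dz": 0, "wx": 0, "wy": 0, "wz": 0, "hand": 0},
  {"dx": 0.0205, "dy": -0.033, "dz": 0, "wx": 0, "wy": 0, "wz": 0, "hand": 0},
  {"dx": 0.0205, "dy": -0.033, "dz": 0, "wx": 0, "wy": 0, "wz": 0, "hand": 0},
  {"dx": 0.0205, "dy": -0.033, "dz": 0, "wx": 0, "wy": 0, "wz": 0, "hand": 0},
  {"dx": 0.0205, "dy": -0.033, "dz": 0, "wx": 0, "wy": 0, "wz": 0, "hand": 0},
  {"dx": 0.0205, "dy": -0.033, "dz": 0, "wx": 0, "wy": 0, "wz": 0, "hand": 0},
  {"dx": 0.0205, "dy": -0.033, "dz": 0, "wx": 0, "wy": 0, "wz": 0, "hand": 0},
  {"dx": 0.0205, "dy": -0.033, "dz": 0, "wx": 0, "wy": 0, "wz": 0, "hand": 0},
  {"dx": 0.0205, "dy": -0.033, "dz": 0, "wx": 0, "wy": 0, "wz": 0, "hand": 0},
  {"dx": 0.0205, "dy": -0.033, "dz": 0, "wx": 0, "wy": 0, "wz": 0, "hand": 0},
  {"dx": 0.0205, "dy": -0.033, "dz": 0, "wx": 0, "wy": 0, "wz": 0, "hand": 0},
  {"dx": 0.0205, "dy": -0.033, "dz": 0, "wx": 0, "wy": 0, "wz": 0, "hand": 0},
  {"dx": 0.0205, "dy": -0.033, "dz": 0, "wx": 0, "wy": 0, "wz": 0, "hand": 0},
  {"dx": 0.0205, "dy": -0.033, "dz": 0, "wx": 0, "wy": 0, "wz": 0, "hand": 0},
])

```text
time: 2.7
tool_pos: [598.9, 70.4, 253.3]
tcp_rot: [3.141, -0.048, 0.0]
ft_force: [0.1, -0.3, 1.3]
opening: 0.2
grip_force: 0.0
```

```bash
python3 -c "
from h import *
rel([-90,97,208])"
```

```text
t 2.7 own [-88.6  99.4 253.3] world [598.9  70.4 253.3] F [ 0.1 -0.3  1.3] open 0.2 0.0
shift [-1.4  2.4 45.3] turn [ 0.   -0.01  0.19]
```

Request:
jog_arm([
  {"dx": 0, "dy": 0, "dz": 0.015, "wx": 0, "wy": 0, "wz": 0, "hand": 0},
  {"dx": 0, "dy": 0, "dz": 0.015, "wx": 0, "wy": 0, "wz": 0, "hand": 0},
  {"dx": 0, "dy": 0, "dz": 0.015, "wx": 0, "wy": 0, "wz": 0, "hand": 0},
  {"dx": 0, "dy": 0.01, "dz": 0, "wx": 0, "wy": 0, "wz": 0, "hand": 0},
  {"dx": 0, "dy": 0.005, "dz": 0, "wx": 0, "wy": 0, "wz": 0, "hand": 0},
  {"dx": 0, "dy": 0.005, "dz": 0, "wx": 0, "wy": 0, "wz": 0, "hand": 0},
  {"dx": 0, "dy": 0.005, "dz": 0, "wx": 0, "wy": 0, "wz": 0, "hand": 0},
  {"dx": 0, "dy": 0.005, "dz": 0, "wx": 0, "wy": 0, "wz": 0, "hand": 0},
  {"dx": 0, "dy": 0.005, "dz": 0, "wx": 0, "wy": 0, "wz": 0, "hand": 0},
  {"dx": 0, "dy": 0.005, "dz": 0, "wx": 0, "wy": 0, "wz": 0, "hand": 0},
  {"dx": 0, "dy": 0.005, "dz": 0, "wx": 0, "wy": 0, "wz": 0, "hand": 0},
  {"dx": 0, "dy": 0.005, "dz": 0, "wx": 0, "wy": 0, "wz": 0, "hand": 0},
  {"dx": 0, "dy": 0.005, "dz": 0, "wx": 0, "wy": 0, "wz": 0, "hand": 0},
])

```text
time: 4.0
tool_pos: [596.4, 13.5, 208.4]
tcp_rot: [-3.141, 0.054, -0.001]
ft_force: [1.5, 2.6, 1.7]
opening: -0.1
grip_force: 1.1
```

```bash
python3 -c "
from h import *
rel([-90,38,208])"
```

```text
t 4.0 own [-89.1  42.5 208.4] world [596.4  13.5 208.4] F [1.5 2.6 1.7] open -0.1 1.1
shift [-0.9  4.5  0.4] turn [-0.   -0.03 -0.01]
```

Force is 2.6 N along +y, so the bolt is sliding. I'll push in small steps until it meets the end stop.

Request:
jog_arm([
  {"dx": 0, "dy": 0.002, "dz": 0, "wx": 0, "wy": 0, "wz": 0, "hand": 0},
  {"dx": 0, "dy": 0.001, "dz": 0, "wx": 0, "wy": 0, "wz": 0, "hand": 0},
  {"dx": 0, "dy": 0.001, "dz": 0, "wx": 0, "wy": 0, "wz": 0, "hand": 0},
  {"dx": 0, "dy": 0, "dz": 0, "wx": 0, "wy": 0, "wz": 0, "hand": 0},
  {"dx": 0, "dy": 0, "dz": 0, "wx": 0, "wy": 0, "wz": 0, "hand": 0},
])

```text
time: 4.5
tool_pos: [596.3, 11.9, 208.5]
tcp_rot: [-3.138, 0.052, -0.001]
ft_force: [1.1, 11.3, 2.4]
opening: 0.1
grip_force: 5.4
```

```bash
python3 -c "
from h import *
rel([-90,38,208])
grab('top','c3.png',(220,160,350,250),6)"
```

```text
t 4.5 own [-89.1  40.8 208.5] world [596.3  11.9 208.5] F [ 1.1 11.3  2.4] open 0.1 5.4
shift [-0.9  2.8  0.5] turn [-0.18 -0.03  0.05]
```

View pics/c3.png

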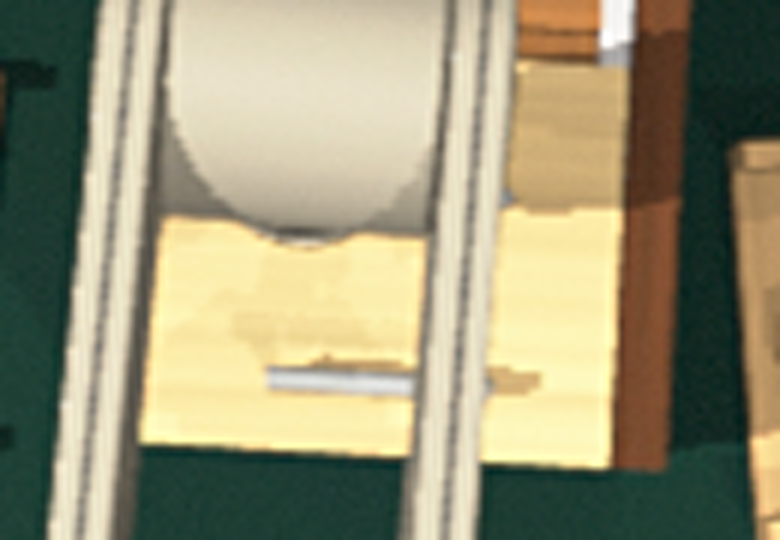

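Request:
jog_arm([
  {"dx": 0, "dy": -0.006, "dz": 0, "wx": 0, "wy": 0, "wz": 0, "hand": 0},
  {"dx": 0, "dy": 0, "dz": -0.025, "wx": 0, "wy": 0, "wz": 0, "hand": 0},
  {"dx": 0, "dy": 0, "dz": -0.025, "wx": 0, "wy": 0, "wz": 0, "hand": 0},
  {"dx": -0.035, "dy": 0.011, "dz": 0, "wx": 0, "wy": 0, "wz": 0, "hand": 0},
  {"dx": -0.035, "dy": 0.011, "dz": 0, "wx": 0, "wy": 0, "wz": 0, "hand": 0},
  {"dx": -0.035, "dy": 0.011, "dz": 0, "wx": 0, "wy": 0, "wz": 0, "hand": 0},
  {"dx": -0.035, "dy": 0.011, "dz": 0, "wx": 0, "wy": 0, "wz": 0, "hand": 0},
  {"dx": 0, "dy": 0, "dz": 0, "wx": 0, "wy": 0, "wz": 0, "hand": 0},
  {"dx": 0, "dy": 0, "dz": 0.032, "wx": 0, "wy": 0, "wz": 0, "hand": 0},
  {"dx": 0, "dy": 0, "dz": 0.032, "wx": 0, "wy": 0, "wz": 0, "hand": 0},
  {"dx": 0, "dy": 0, "dz": 0, "wx": 0, "wy": 0, "wz": 0, "hand": 0},
])

```text
time: 5.65
tool_pos: [452.2, -23.0, 189.7]
tcp_rot: [-3.14, 0.054, 0.012]
ft_force: [-1.1, -0.0, -0.1]
opening: -0.1
grip_force: 0.0
```

```bash
python3 -c "
from h import *
rel([-22,0,194])"
```

```text
t 5.7 own [-232.     1.1  189.7] world [452.2 -23.  189.7] F [-1.1 -0.  -0.1] open -0.1 0.0
shift [209.9   0.9  -6. ] turn [-0.03  0.45 -0.04]
```

Request:
jog_arm([
  {"dx": 0.015, "dy": 0, "dz": -0.001, "wx": 0, "wy": 0, "wz": 0, "hand": 0},
  {"dx": 0.01, "dy": 0, "dz": 0, "wx": 0, "wy": 0, "wz": 0, "hand": 0},
  {"dx": 0.01, "dy": 0, "dz": 0, "wx": 0, "wy": 0, "wz": 0, "hand": 0},
  {"dx": 0.015, "dy": 0, "dz": 0, "wx": 0, "wy": 0, "wz": 0, "hand": 0},
  {"dx": 0.015, "dy": 0, "dz": 0, "wx": 0, "wy": 0, "wz": 0, "hand": 0},
  {"dx": 0.015, "dy": 0, "dz": 0, "wx": 0, "wy": 0, "wz": 0, "hand": 0},
  {"dx": 0.015, "dy": 0, "dz": 0, "wx": 0, "wy": 0, "wz": 0, "hand": 0},
  {"dx": 0.015, "dy": 0, "dz": 0, "wx": 0, "wy": 0, "wz": 0, "hand": 0},
  {"dx": 0.015, "dy": 0, "dz": 0, "wx": 0, "wy": 0, "wz": 0, "hand": 0},
  {"dx": 0.015, "dy": 0, "dz": 0, "wx": 0, "wy": 0, "wz": 0, "hand": 0},
  {"dx": 0.015, "dy": 0, "dz": 0, "wx": 0, "wy": 0, "wz": 0, "hand": 0},
  {"dx": 0.015, "dy": 0, "dz": 0, "wx": 0, "wy": 0, "wz": 0, "hand": 0},
  {"dx": 0.01, "dy": 0, "dz": 0, "wx": 0, "wy": 0, "wz": 0, "hand": 0},
  {"dx": 0.01, "dy": 0, "dz": 0, "wx": 0, "wy": 0, "wz": 0, "hand": 0},
  {"dx": 0.005, "dy": 0, "dz": 0, "wx": 0, "wy": 0, "wz": 0, "hand": 0},
  {"dx": 0.005, "dy": 0, "dz": 0, "wx": 0, "wy": 0, "wz": 0, "hand": 0},
  {"dx": 0, "dy": 0, "dz": 0, "wx": 0, "wy": 0, "wz": 0, "hand": 0},
])

```text
time: 7.35
tool_pos: [655.5, -30.1, 195.4]
tcp_rot: [-3.141, 0.054, -0.001]
ft_force: [-0.1, -0.7, 0.1]
opening: -0.1
grip_force: 0.0
```

```bash
python3 -c "
from h import *
rel([-22,0,194])"
```

```text
t 7.3 own [-28.6   0.9 195.4] world [655.5 -30.1 195.4] F [-0.1 -0.7  0.1] open -0.1 0.0
shift [6.6 0.9 1.4] turn [-0.   -0.04 -0.02]
```

Request:
jog_arm([
  {"dx": 0.002, "dy": 0, "dz": 0, "wx": 0, "wy": 0, "wz": 0, "hand": 0},
  {"dx": 0.002, "dy": 0, "dz": 0, "wx": 0, "wy": 0, "wz": 0, "hand": 0},
  {"dx": 0.002, "dy": 0, "dz": 0, "wx": 0, "wy": 0, "wz": 0, "hand": 0},
  {"dx": 0.001, "dy": 0, "dz": 0, "wx": 0, "wy": 0, "wz": 0, "hand": 0},
  {"dx": 0, "dy": 0, "dz": 0, "wx": 0, "wy": 0, "wz": 0, "hand": 0},
])

```text
time: 7.85
tool_pos: [661.5, -30.3, 195.3]
tcp_rot: [-3.141, 0.054, 0.001]
ft_force: [-4.3, 1.6, 2.5]
opening: -0.2
grip_force: 2.1
```

```bash
python3 -c "
from h import *
rel([-22,0,194])
grab('scene','s1.png',(140,160,390,340),3.1)"
```

```text
t 7.8 own [-22.5   0.9 195.3] world [661.5 -30.3 195.3] F [-4.3  1.6  2.5] open -0.2 2.1
shift [0.5 0.9 1.3] turn [-0.01  0.04 -0.02]
```

View pics/s1.png

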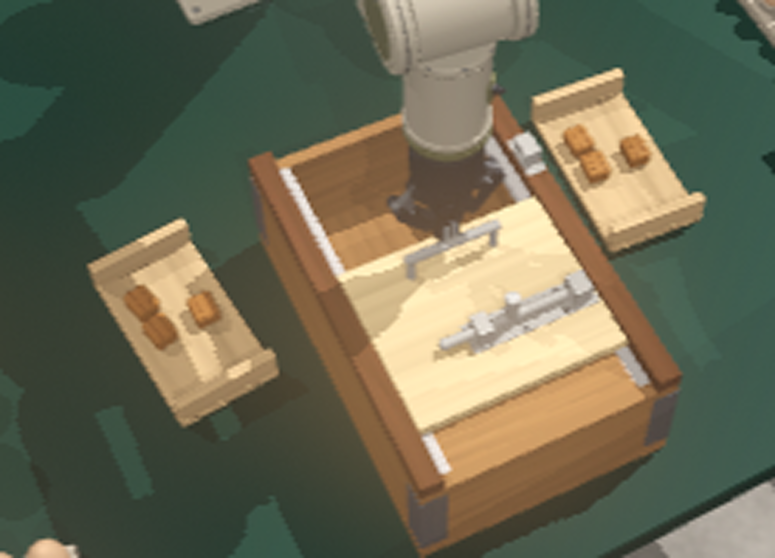

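Lid is open (front edge just behind the opening), bolt drawn at (515,300), and both boards are undisturbed. Next I rise, turn the jaws for the cleats and check the boards numerically.

Request:
jog_arm([
  {"dx": -0.01, "dy": 0, "dz": 0, "wx": 0, "wy": 0, "wz": 0, "hand": 0},
  {"dx": -0.02, "dy": 0, "dz": -0.035, "wx": 0, "wy": 0, "wz": -4, "hand": 0},
  {"dx": 0, "dy": 0, "dz": -0.035, "wx": 0, "wy": 0, "wz": -8.2, "hand": 0},
  {"dx": 0, "dy": 0, "dz": 0, "wx": 0, "wy": 0, "wz": -8.2, "hand": 0},
  {"dx": 0, "dy": 0, "dz": 0, "wx": 0, "wy": 0, "wz": -8.2, "hand": 0.3},
  {"dx": 0, "dy": 0, "dz": 0, "wx": 0, "wy": 0, "wz": -8.2, "hand": 0.3},
  {"dx": 0, "dy": 0, "dz": 0, "wx": 0, "wy": 0, "wz": -8.2, "hand": 0.3},
  {"dx": 0, "dy": 0, "dz": 0, "wx": 0, "wy": 0, "wz": -8.2, "hand": 0.3},
  {"dx": 0, "dy": 0, "dz": 0, "wx": 0, "wy": 0, "wz": -8.2, "hand": 0.3},
  {"dx": 0, "dy": 0, "dz": 0, "wx": 0, "wy": 0, "wz": -8.2, "hand": 0.3},
  {"dx": 0, "dy": 0, "dz": 0, "wx": 0, "wy": 0, "wz": -8.2, "hand": 0.3},
  {"dx": 0, "dy": 0, "dz": 0, "wx": 0, "wy": 0, "wz": -8.2, "hand": 0.3},
  {"dx": 0, "dy": 0, "dz": 0, "wx": 0, "wy": 0, "wz": 0, "hand": 0.3},
])

```text
time: 9.2
tool_pos: [632.2, -29.4, 265.4]
tcp_rot: [2.331, 2.105, 0.001]
ft_force: [-0.6, -0.0, -0.6]
opening: 25.5
grip_force: 0.0
```

```bash
cat >> h.py <<'E'
def rect(im,box):
    x0,y0,x1,y1=box; hsv=cv2.cvtColor(im[y0:y1,x0:x1],cv2.COLOR_RGB2HSV)
    m=cv2.inRange(hsv,(8,50,60),(30,255,255)); m=cv2.morphologyEx(m,cv2.MORPH_CLOSE,np.ones((5,5)))
    c=max(cv2.findContours(m,0,2)[0],key=cv2.contourArea);r=cv2.minAreaRect(c)
    return np.round([r[0][0]+x0,r[0][1]+y0,*r[1],r[2]],1)
def boards():
    B={'A':(165,155,228,250),'B':(338,155,398,265)}
    i0=cv2.imread('pics/top0.png')[:,:,::-1]; i1=arm.get_image('top')['image']
    for k in B: print(k,rect(i0,B[k]),rect(i1,B[k]))
E
python3 -c "
from h import *
boards()
rel([461.5,263,120],False,1.47)"
```

```text
A [197.5 201.7  39.3  68.7   5.8] [197.2 201.6  40.   68.8   6. ]
B [362.7 215.7  68.6  40.   85.6] [362.6 215.6  68.5  40.   85.5]
t 9.2 own [-52.    0.8 265.4] world [632.1 -29.4 265.4] F [-0.4 -0.1 -0.3] open 25.6 0.0
shift [ 272.5 -201.1  145.2] turn [ 0.05  0.   -0.37]
```

Request:
jog_arm([
  {"dx": 0.0272, "dy": -0.02, "dz": 0, "wx": 0, "wy": 0, "wz": 0, "hand": 0.45},
  {"dx": 0.0272, "dy": -0.02, "dz": 0, "wx": 0, "wy": 0, "wz": 0, "hand": 0.45},
  {"dx": 0.0272, "dy": -0.02, "dz": 0, "wx": 0, "wy": 0, "wz": 0, "hand": 0.45},
  {"dx": 0.0272, "dy": -0.02, "dz": 0, "wx": 0, "wy": 0, "wz": 0, "hand": 0.45},
  {"dx": 0.0272, "dy": -0.02, "dz": 0, "wx": 0, "wy": 0, "wz": 0, "hand": 0.45},
  {"dx": 0.0272, "dy": -0.02, "dz": 0, "wx": 0, "wy": 0, "wz": 0, "hand": 0.45},
  {"dx": 0.0272, "dy": -0.02, "dz": 0, "wx": 0, "wy": 0, "wz": 0, "hand": 0.45},
  {"dx": 0.0272, "dy": -0.02, "dz": 0, "wx": 0, "wy": 0, "wz": 0, "hand": 0.45},
  {"dx": 0.0272, "dy": -0.02, "dz": 0.03, "wx": 0, "wy": 0, "wz": 0, "hand": 0.45},
  {"dx": 0.0272, "dy": -0.02, "dz": 0.03, "wx": 0, "wy": 0, "wz": 0, "hand": 0.45},
  {"dx": 0, "dy": 0, "dz": 0.03, "wx": 0, "wy": 0, "wz": 0, "hand": 0.45},
  {"dx": 0, "dy": 0, "dz": 0.03, "wx": 0, "wy": 0, "wz": 0, "hand": 0.45},
  {"dx": 0, "dy": 0, "dz": 0.02, "wx": 0, "wy": 0, "wz": 0, "hand": 0.45},
  {"dx": 0, "dy": 0, "dz": 0, "wx": 0, "wy": 0, "wz": 0, "hand": 0.45},
])

```text
time: 10.65
tool_pos: [458.9, 261.1, 121.8]
tcp_rot: [-2.337, -2.097, 0.009]
ft_force: [-1.3, -0.3, -0.7]
opening: 38.7
grip_force: 0.0
```

```bash
python3 -c "
from h import *
rel([462,262,40],False,1.48)
boards()"
```

```text
t 10.7 own [-234.9  285.3  121.8] world [458.9 261.1 121.8] F [-1.3 -0.3 -0.7] open 38.7 0.0
shift [ 1.4  3.4 81.8] turn [-0.29  0.16 -0.98]
A [197.5 201.7  39.3  68.7   5.8] [195.7 204.8  42.3  75.5   5.9]
B [362.7 215.7  68.6  40.   85.6] [362.7 215.6  68.6  40.   85.4]
```

Request:
jog_arm([
  {"dx": 0.001, "dy": 0.003, "dz": 0.02, "wx": 0, "wy": 0, "wz": -1, "hand": 0.45},
  {"dx": 0, "dy": 0, "dz": 0.02, "wx": 0, "wy": 0, "wz": 0, "hand": 0.45},
  {"dx": 0, "dy": 0, "dz": 0.02, "wx": 0, "wy": 0, "wz": 0, "hand": 0.45},
  {"dx": 0, "dy": 0, "dz": 0.01, "wx": 0, "wy": 0, "wz": 0, "hand": 0.45},
  {"dx": 0, "dy": 0, "dz": 0.01, "wx": 0, "wy": 0, "wz": 0, "hand": 0.45},
  {"dx": 0, "dy": 0, "dz": 0.002, "wx": 0, "wy": 0, "wz": 0, "hand": 0.45},
  {"dx": 0, "dy": 0, "dz": 0, "wx": 0, "wy": 0, "wz": 0, "hand": 0.25},
  {"dx": 0, "dy": 0, "dz": 0, "wx": 0, "wy": 0, "wz": 0, "hand": 0.15},
  {"dx": 0, "dy": 0, "dz": 0, "wx": 0, "wy": 0, "wz": 0, "hand": 0},
  {"dx": 0, "dy": 0, "dz": 0, "wx": 0, "wy": 0, "wz": 0, "hand": 0},
  {"dx": 0, "dy": 0, "dz": 0, "wx": 0, "wy": 0, "wz": 0, "hand": 0},
  {"dx": 0, "dy": 0, "dz": 0, "wx": 0, "wy": 0, "wz": 0, "hand": 0},
])

```text
time: 11.9
tool_pos: [464.8, 263.1, 44.4]
tcp_rot: [2.315, 2.123, 0.002]
ft_force: [-2.8, 0.7, 7.5]
opening: 12.7
grip_force: 59.6
```

```bash
python3 -c "
from h import *
rel([462,262,40],False,1.48)
grab('scene','s2.png',(200,150,390,290),4)"
```

```text
t 11.9 own [-229.1  287.4   44.4] world [464.8 263.1  44.4] F [-2.8  0.7  7.5] open 12.7 59.6
shift [-1.3 -2.7  4.4] turn [ 0.06 -0.05  0.24]
```

View pics/s2.png

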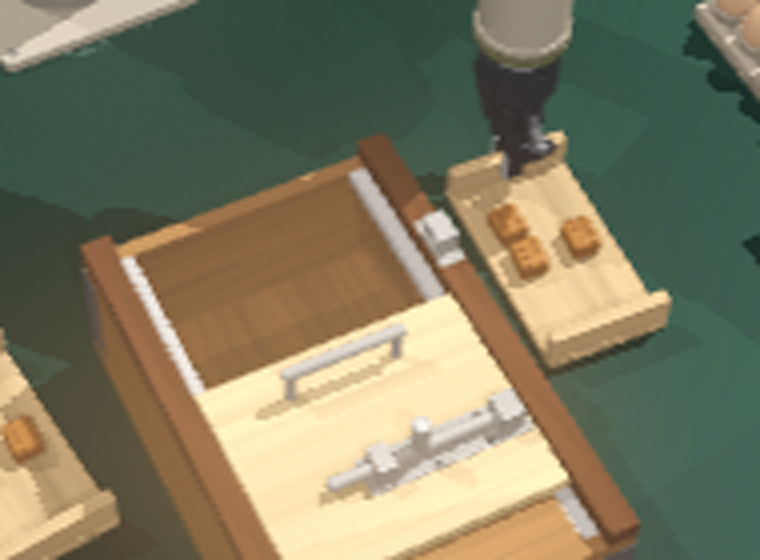

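Grip is mid-cleat, biscuits undisturbed. Lifting slowly.

Request:
jog_arm([
  {"dx": 0, "dy": 0, "dz": -0.005, "wx": 0, "wy": 0, "wz": 0, "hand": 0},
  {"dx": 0, "dy": 0, "dz": -0.01, "wx": 0, "wy": 0, "wz": 0, "hand": 0},
  {"dx": 0, "dy": 0, "dz": -0.015, "wx": 0, "wy": 0, "wz": 0, "hand": 0},
  {"dx": 0, "dy": 0, "dz": -0.02, "wx": 0, "wy": 0, "wz": 0, "hand": 0},
  {"dx": 0, "dy": 0, "dz": -0.02, "wx": 0, "wy": 0, "wz": 0, "hand": 0},
  {"dx": 0, "dy": 0, "dz": -0.02, "wx": 0, "wy": 0, "wz": 0, "hand": 0},
  {"dx": 0, "dy": 0, "dz": -0.02, "wx": 0, "wy": 0, "wz": 0, "hand": 0},
  {"dx": 0, "dy": 0, "dz": -0.02, "wx": 0, "wy": 0, "wz": -0.5, "hand": 0},
  {"dx": 0, "dy": 0, "dz": -0.02, "wx": 0, "wy": 0, "wz": -0.7, "hand": 0},
  {"dx": 0, "dy": 0, "dz": -0.02, "wx": 0, "wy": 0, "wz": -0.7, "hand": 0},
  {"dx": 0, "dy": 0, "dz": -0.02, "wx": 0, "wy": 0, "wz": -0.7, "hand": 0},
  {"dx": 0, "dy": 0, "dz": -0.02, "wx": 0, "wy": 0, "wz": -0.7, "hand": 0},
  {"dx": 0, "dy": 0, "dz": -0.015, "wx": 0, "wy": 0, "wz": 0, "hand": 0},
  {"dx": 0, "dy": 0, "dz": -0.005, "wx": 0, "wy": 0, "wz": 0, "hand": 0},
  {"dx": 0, "dy": 0, "dz": 0, "wx": 0, "wy": 0, "wz": 0, "hand": 0},
])

```text
time: 13.45
tool_pos: [464.6, 262.8, 274.3]
tcp_rot: [2.254, 2.188, 0.003]
ft_force: [-0.1, 0.3, -4.7]
opening: 12.5
grip_force: 58.6
```

```bash
python3 -c "
from h import *
rel([-233,40,265],True,1.537)
grab('scene','s3.png',(160,80,400,260),3.2)"
```

```text
t 13.4 own [-229.3  287.1  274.3] world [464.6 262.8 274.3] F [-0.1  0.3 -4.7] open 12.5 58.6
shift [-247.1   -4.8    9.2] turn [ 0.09 -0.04  0.25]
```

View pics/s3.png

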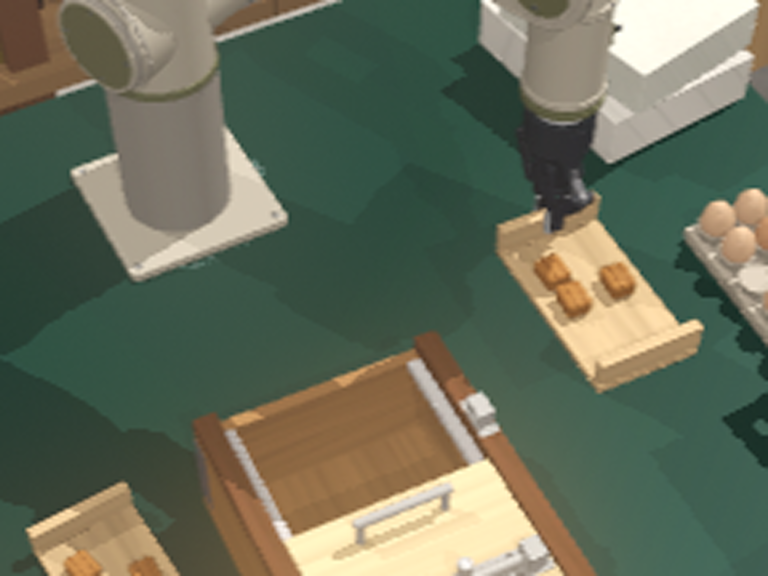

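The board is held level with all 3 biscuits on it. Moving it over the hatch.

Request:
jog_arm([
  {"dx": -0.005, "dy": 0, "dz": 0, "wx": 0, "wy": 0, "wz": 0, "hand": 0},
  {"dx": -0.01, "dy": 0, "dz": 0, "wx": 0, "wy": 0, "wz": 0, "hand": 0},
  {"dx": -0.015, "dy": 0, "dz": 0, "wx": 0, "wy": 0, "wz": 0, "hand": 0},
  {"dx": -0.02, "dy": 0, "dz": 0, "wx": 0, "wy": 0, "wz": 0, "hand": 0},
  {"dx": -0.02, "dy": -0.001, "dz": 0, "wx": 0, "wy": 0, "wz": 0, "hand": 0},
  {"dx": -0.02, "dy": -0.001, "dz": 0, "wx": 0, "wy": 0, "wz": 0, "hand": 0},
  {"dx": -0.02, "dy": -0.001, "dz": 0, "wx": 0, "wy": 0, "wz": 0, "hand": 0},
  {"dx": -0.02, "dy": -0.001, "dz": 0, "wx": 0, "wy": 0, "wz": 0, "hand": 0},
  {"dx": -0.02, "dy": -0.001, "dz": 0, "wx": 0, "wy": 0, "wz": 0, "hand": 0},
  {"dx": -0.02, "dy": 0, "dz": 0, "wx": 0, "wy": 0, "wz": 0, "hand": 0},
  {"dx": -0.02, "dy": 0, "dz": 0, "wx": 0, "wy": 0, "wz": 0, "hand": 0},
  {"dx": -0.02, "dy": 0, "dz": 0, "wx": 0, "wy": 0, "wz": 0, "hand": 0},
  {"dx": -0.02, "dy": 0, "dz": 0, "wx": 0, "wy": 0, "wz": 0, "hand": 0},
  {"dx": -0.012, "dy": 0, "dz": 0.003, "wx": 0, "wy": 0, "wz": 0, "hand": 0},
  {"dx": -0.005, "dy": 0, "dz": 0.003, "wx": 0, "wy": 0, "wz": 0, "hand": 0},
  {"dx": 0, "dy": 0, "dz": 0.003, "wx": 0, "wy": 0, "wz": 0, "hand": 0},
  {"dx": 0, "dy": 0, "dz": 0, "wx": 0, "wy": 0, "wz": 0, "hand": 0},
])

```text
time: 15.2
tool_pos: [451.6, 16.3, 263.4]
tcp_rot: [-2.253, -2.188, 0.001]
ft_force: [-0.0, -1.0, -3.8]
opening: 12.8
grip_force: 58.6
```

```bash
python3 -c "
from h import *
rel([-233,40,265],True,1.537)"
```

```text
t 15.2 own [-233.9   40.3  263.4] world [451.6  16.3 263.4] F [-0.  -1.  -3.8] open 12.8 58.6
shift [-0.3  0.9 -1.6] turn [-0.08 -0.02  0.27]
```

Request:
jog_arm([
  {"dx": 0, "dy": 0, "dz": 0, "wx": 0, "wy": 4, "wz": 0, "hand": 0},
  {"dx": 0, "dy": 0, "dz": 0, "wx": 0, "wy": 4, "wz": 0, "hand": 0},
  {"dx": 0, "dy": 0, "dz": 0, "wx": 0, "wy": 4, "wz": 0, "hand": 0},
  {"dx": 0, "dy": 0, "dz": 0, "wx": 0, "wy": 4, "wz": 0, "hand": 0},
  {"dx": 0, "dy": 0, "dz": 0, "wx": 0, "wy": 4, "wz": 0, "hand": 0},
  {"dx": 0, "dy": 0, "dz": 0, "wx": 0, "wy": 4, "wz": 0, "hand": 0},
  {"dx": 0, "dy": 0, "dz": 0, "wx": 0, "wy": 4, "wz": 0, "hand": 0},
  {"dx": 0, "dy": 0, "dz": 0, "wx": 0, "wy": 4, "wz": 0, "hand": 0},
  {"dx": 0, "dy": 0, "dz": 0, "wx": 0, "wy": 4, "wz": 0, "hand": 0},
  {"dx": 0, "dy": 0, "dz": 0, "wx": 0, "wy": 4, "wz": 0, "hand": 0},
  {"dx": 0, "dy": 0, "dz": 0, "wx": 0, "wy": 4, "wz": 0, "hand": 0},
  {"dx": 0, "dy": 0, "dz": 0, "wx": 0, "wy": 0, "wz": 0, "hand": 0},
  {"dx": 0, "dy": 0, "dz": 0, "wx": 0, "wy": 0, "wz": 0, "hand": 0},
  {"dx": 0, "dy": 0, "dz": 0, "wx": 0, "wy": 0, "wz": 0, "hand": 0},
  {"dx": 0, "dy": 0, "dz": 0, "wx": 0, "wy": 0, "wz": 0, "hand": 0},
])

```text
time: 16.7
tool_pos: [452.4, 16.2, 264.9]
tcp_rot: [-1.801, -1.752, -0.727]
ft_force: [0.2, 0.2, -2.0]
opening: 13.1
grip_force: 58.8
```

```bash
python3 -c "
from h import *
rel([-233,40,265],True,1.537)
grab('scene','s4.png',(160,100,400,280),3.2)"
```

```text
t 16.7 own [-233.2   40.3  264.9] world [452.4  16.2 264.9] F [ 0.2  0.2 -2. ] open 13.1 58.8
shift [-0.2  0.2 -0.3] turn [ -0.05 -43.89   0.34]
```

View pics/s4.png

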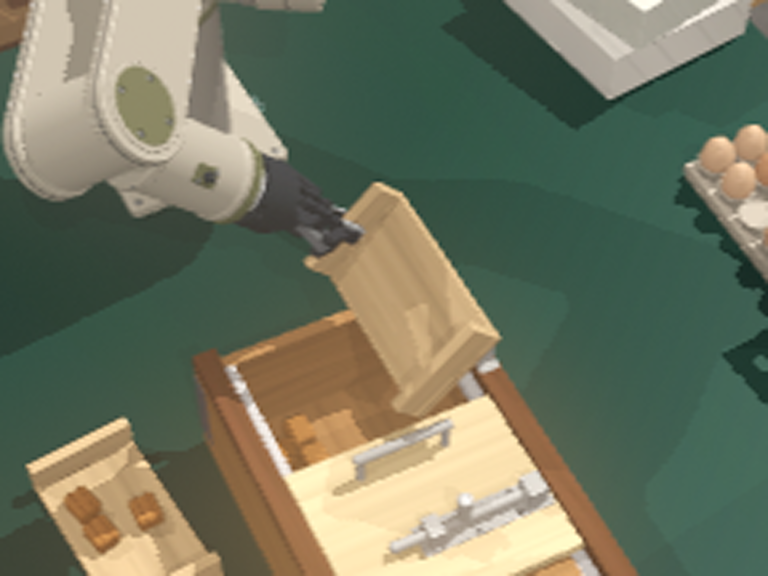

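Board A is empty and the biscuits lie on the chest floor at (320,435). Returning it.

Request:
jog_arm([
  {"dx": 0, "dy": 0, "dz": 0, "wx": 0, "wy": -5.5, "wz": 0, "hand": 0},
  {"dx": 0, "dy": 0, "dz": 0, "wx": 0, "wy": -5.5, "wz": 0, "hand": 0},
  {"dx": 0, "dy": 0, "dz": 0, "wx": 0, "wy": -5.5, "wz": 0, "hand": 0},
  {"dx": 0, "dy": 0, "dz": 0, "wx": 0, "wy": -5.5, "wz": 0, "hand": 0},
  {"dx": 0, "dy": 0, "dz": 0, "wx": 0, "wy": -5.5, "wz": 0, "hand": 0},
  {"dx": 0, "dy": 0, "dz": 0, "wx": 0, "wy": -5.5, "wz": 0, "hand": 0},
  {"dx": 0, "dy": 0, "dz": 0, "wx": 0, "wy": -5.5, "wz": 0, "hand": 0},
  {"dx": 0, "dy": 0, "dz": 0, "wx": 0, "wy": -5.5, "wz": 0, "hand": 0},
  {"dx": 0.015, "dy": 0, "dz": 0, "wx": 0, "wy": 0, "wz": 0, "hand": 0},
  {"dx": 0.03, "dy": 0, "dz": 0, "wx": 0, "wy": 0, "wz": 0, "hand": 0},
  {"dx": 0.03, "dy": 0, "dz": 0, "wx": 0, "wy": 0, "wz": 0, "hand": 0},
  {"dx": 0.03, "dy": 0, "dz": 0, "wx": 0, "wy": 0, "wz": 0, "hand": 0},
  {"dx": 0.03, "dy": 0, "dz": 0, "wx": 0, "wy": 0, "wz": 0, "hand": 0},
  {"dx": 0.03, "dy": 0, "dz": 0, "wx": 0, "wy": 0, "wz": 0, "hand": 0},
  {"dx": 0.03, "dy": 0, "dz": 0, "wx": 0, "wy": 0, "wz": 0, "hand": 0},
  {"dx": 0.03, "dy": 0, "dz": 0, "wx": 0, "wy": 0, "wz": 0, "hand": 0},
  {"dx": 0.015, "dy": 0, "dz": 0, "wx": 0, "wy": 0, "wz": 0, "hand": 0},
  {"dx": 0, "dy": 0, "dz": 0, "wx": 0, "wy": 0, "wz": 0, "hand": 0},
])

```text
time: 18.55
tool_pos: [458.5, 257.8, 264.4]
tcp_rot: [-2.25, -2.192, -0.001]
ft_force: [-0.7, 0.3, -3.2]
opening: 13.1
grip_force: 58.7
```

Request:
jog_arm([
  {"dx": 0, "dy": 0, "dz": 0.02, "wx": 0, "wy": 0, "wz": 0, "hand": 0},
  {"dx": 0, "dy": 0, "dz": 0.03, "wx": 0, "wy": 0, "wz": 0, "hand": 0},
  {"dx": 0, "dy": 0, "dz": 0.03, "wx": 0, "wy": 0, "wz": 0, "hand": 0},
  {"dx": 0, "dy": 0, "dz": 0.03, "wx": 0, "wy": 0, "wz": 0, "hand": 0},
  {"dx": 0, "dy": 0, "dz": 0.03, "wx": 0, "wy": 0, "wz": 0, "hand": 0},
  {"dx": 0, "dy": 0, "dz": 0.03, "wx": 0, "wy": 0, "wz": 0, "hand": 0},
  {"dx": 0, "dy": 0, "dz": 0.02, "wx": 0, "wy": 0, "wz": 0, "hand": 0},
  {"dx": 0, "dy": 0, "dz": 0.01, "wx": 0, "wy": 0, "wz": 0, "hand": 0},
  {"dx": 0, "dy": 0, "dz": 0.005, "wx": 0, "wy": 0, "wz": 0, "hand": 0},
  {"dx": 0, "dy": 0, "dz": 0, "wx": 0, "wy": 0, "wz": 0, "hand": 0},
  {"dx": 0, "dy": 0, "dz": 0, "wx": 0, "wy": 0, "wz": 0, "hand": 0},
])

```text
time: 19.65
tool_pos: [460.0, 256.1, 60.7]
tcp_rot: [2.253, 2.188, 0.003]
ft_force: [0.0, -0.2, -2.2]
opening: 12.9
grip_force: 58.8
```

```bash
python3 -c "
from h import *
rel([-233,287,44],True,1.537)"
```

```text
t 19.6 own [-233.6  280.3   60.7] world [460.  256.1  60.7] F [ 0.  -0.2 -2.2] open 12.9 58.8
shift [ 6.7  0.6 16.7] turn [ 0.11 -0.05  0.26]
```

Request:
jog_arm([
  {"dx": 0, "dy": 0, "dz": 0.007, "wx": 0, "wy": 0, "wz": 0, "hand": 0},
  {"dx": 0, "dy": 0, "dz": 0.005, "wx": 0, "wy": 0, "wz": 0, "hand": 0},
  {"dx": 0, "dy": 0, "dz": 0.003, "wx": 0, "wy": 0, "wz": 0, "hand": 0},
  {"dx": 0, "dy": 0, "dz": 0.001, "wx": 0, "wy": 0, "wz": 0, "hand": 0},
  {"dx": 0, "dy": 0, "dz": 0.001, "wx": 0, "wy": 0, "wz": 0, "hand": 0},
  {"dx": 0, "dy": 0, "dz": 0, "wx": 0, "wy": 0, "wz": 0, "hand": 0},
  {"dx": 0, "dy": 0, "dz": 0, "wx": 0, "wy": 0, "wz": 0, "hand": 0},
])

```text
time: 20.35
tool_pos: [459.1, 255.9, 44.4]
tcp_rot: [-2.253, -2.189, 0.001]
ft_force: [-12.7, -5.0, 22.3]
opening: 12.5
grip_force: 62.2
```

Request:
jog_arm([
  {"dx": 0, "dy": 0, "dz": -0.002, "wx": 0, "wy": 0, "wz": 0, "hand": 0.2},
  {"dx": 0, "dy": 0, "dz": 0, "wx": 0, "wy": 0, "wz": 0, "hand": 0.4},
  {"dx": 0, "dy": 0, "dz": 0, "wx": 0, "wy": 0, "wz": 0, "hand": 0.4},
  {"dx": 0, "dy": 0, "dz": 0, "wx": 0, "wy": 0, "wz": 0, "hand": 0.4},
  {"dx": 0, "dy": 0, "dz": -0.01, "wx": 0, "wy": 0, "wz": 0, "hand": 0.4},
  {"dx": 0, "dy": 0, "dz": -0.03, "wx": 0, "wy": 0, "wz": 0, "hand": 0.4},
  {"dx": 0, "dy": 0, "dz": -0.04, "wx": 0, "wy": 0, "wz": 0, "hand": 0.4},
  {"dx": 0, "dy": 0, "dz": -0.04, "wx": 0, "wy": 0, "wz": 0, "hand": 0.4},
  {"dx": 0, "dy": 0, "dz": -0.04, "wx": 0, "wy": 0, "wz": -4, "hand": 0.4},
  {"dx": 0, "dy": 0, "dz": -0.04, "wx": 0, "wy": 0, "wz": -4, "hand": 0.4},
  {"dx": 0, "dy": 0, "dz": 0, "wx": 0, "wy": 0, "wz": 0, "hand": 0.4},
])

```text
time: 21.45
tool_pos: [462.1, 257.1, 252.5]
tcp_rot: [2.089, 2.339, 0.017]
ft_force: [0.5, 0.9, 0.4]
opening: 34.1
grip_force: 0.0
```

```bash
python3 -c "
from h import *
boards()
rel([426.6,-305.8,120],False,1.676)
grab('top','c4.png',(165,75,395,255),3.4)"
```

```text
A [197.5 201.7  39.3  68.7   5.8] [191.7 208.9  51.4  82.5   3.2]
B [362.7 215.7  68.6  40.   85.6] [362.9 215.6  68.6  39.7  85.6]
t 21.5 own [-232.7  280.9  249.1] world [461.  256.7 249.1] F [0.1 0.7 0.1] open 34.5 0.0
shift [-555.5  -97.3  127.1] turn [ 0.43 -0.14  0.32]
```

View pics/c4.png

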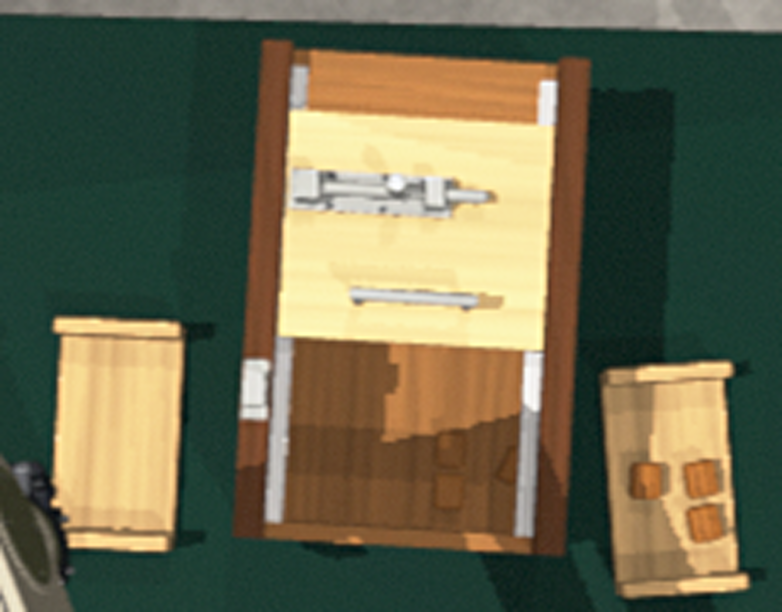

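Three biscuits are in the chest at (450,450), (450,490) and (508,465). Board A lies flat and board B is unmoved, so on to board B.

Request:
jog_arm([
  {"dx": -0.0347, "dy": -0.0061, "dz": 0, "wx": 0, "wy": 0, "wz": 0, "hand": 0.4},
  {"dx": -0.0347, "dy": -0.0061, "dz": 0, "wx": 0, "wy": 0, "wz": 0, "hand": 0.4},
  {"dx": -0.0347, "dy": -0.0061, "dz": 0, "wx": 0, "wy": 0, "wz": 0, "hand": 0.4},
  {"dx": -0.0347, "dy": -0.0061, "dz": 0, "wx": 0, "wy": 0, "wz": 0, "hand": 0.4},
  {"dx": -0.0347, "dy": -0.0061, "dz": 0, "wx": 0, "wy": 0, "wz": 0, "hand": 0.4},
  {"dx": -0.0347, "dy": -0.0061, "dz": 0, "wx": 0, "wy": 0, "wz": 0, "hand": 0.4},
  {"dx": -0.0347, "dy": -0.0061, "dz": 0, "wx": 0, "wy": 0, "wz": 0, "hand": 0.4},
  {"dx": -0.0347, "dy": -0.0061, "dz": 0, "wx": 0, "wy": 0, "wz": 0, "hand": 0.4},
  {"dx": -0.0347, "dy": -0.0061, "dz": 0, "wx": 0, "wy": 0, "wz": 0, "hand": 0.4},
  {"dx": -0.0347, "dy": -0.0061, "dz": 0, "wx": 0, "wy": 0, "wz": 0, "hand": 0.4},
  {"dx": -0.0347, "dy": -0.0061, "dz": 0, "wx": 0, "wy": 0, "wz": 0, "hand": 0.4},
  {"dx": -0.0347, "dy": -0.0061, "dz": 0, "wx": 0, "wy": 0, "wz": 0, "hand": 0.4},
  {"dx": -0.0347, "dy": -0.0061, "dz": 0, "wx": 0, "wy": 0, "wz": 0, "hand": 0.4},
  {"dx": -0.0347, "dy": -0.0061, "dz": 0, "wx": 0, "wy": 0, "wz": 0, "hand": 0.4},
  {"dx": -0.0347, "dy": -0.0061, "dz": 0, "wx": 0, "wy": 0, "wz": 0, "hand": 0.4},
  {"dx": -0.0347, "dy": -0.0061, "dz": 0, "wx": 0, "wy": 0, "wz": 0, "hand": 0.4},
  {"dx": 0, "dy": 0, "dz": 0.04, "wx": 0, "wy": 0, "wz": 0, "hand": 0.4},
  {"dx": 0, "dy": 0, "dz": 0.04, "wx": 0, "wy": 0, "wz": 0, "hand": 0.4},
  {"dx": 0, "dy": 0, "dz": 0.04, "wx": 0, "wy": 0, "wz": 0, "hand": 0.4},
  {"dx": 0, "dy": 0, "dz": 0, "wx": 0, "wy": 0, "wz": 0, "hand": 0.4},
])

```text
time: 23.55
tool_pos: [418.7, -302.9, 116.4]
tcp_rot: [-2.087, -2.329, 0.0]
ft_force: [-1.0, 1.5, -0.4]
opening: 34.1
grip_force: 0.0
```

```bash
python3 -c "
from h import *
boards()
rel([426.6,-305.8,44],False,1.676)"
```

```text
A [197.5 201.7  39.3  68.7   5.8] [198.1 202.3  39.3  68.7   2.8]
B [362.7 215.7  68.6  40.   85.6] [370.  222.7  83.5  53.1  86.5]
t 23.6 own [-254.1 -281.2  120.3] world [ 420.5 -304.4  120.3] F [ 0.9  0.  -1.1] open 34.3 0.0
shift [-2.6  6.4 76.2] turn [-0.36 -0.4   0.27]
```

Request:
jog_arm([
  {"dx": -0.002, "dy": 0.006, "dz": 0, "wx": 0, "wy": 0, "wz": 0, "hand": 0.4},
  {"dx": 0, "dy": 0, "dz": 0.02, "wx": 0, "wy": 0, "wz": 0, "hand": 0.4},
  {"dx": 0, "dy": 0, "dz": 0.02, "wx": 0, "wy": 0, "wz": 0, "hand": 0.4},
  {"dx": 0, "dy": 0, "dz": 0.02, "wx": 0, "wy": 0, "wz": 0, "hand": 0.4},
  {"dx": 0, "dy": 0, "dz": 0.01, "wx": 0, "wy": 0, "wz": 0, "hand": 0.4},
  {"dx": 0, "dy": 0, "dz": 0.007, "wx": 0, "wy": 0, "wz": 0, "hand": 0.4},
  {"dx": 0, "dy": 0, "dz": 0, "wx": 0, "wy": 0, "wz": 0, "hand": 0.25},
  {"dx": 0, "dy": 0, "dz": 0, "wx": 0, "wy": 0, "wz": 0, "hand": 0.15},
  {"dx": 0, "dy": 0, "dz": 0, "wx": 0, "wy": 0, "wz": 0, "hand": 0},
  {"dx": 0, "dy": 0, "dz": 0, "wx": 0, "wy": 0, "wz": 0, "hand": 0},
  {"dx": 0, "dy": 0, "dz": 0, "wx": 0, "wy": 0, "wz": 0, "hand": 0},
  {"dx": 0, "dy": 0, "dz": 0, "wx": 0, "wy": 0, "wz": 0, "hand": 0},
])

```text
time: 24.8
tool_pos: [430.2, -308.8, 48.5]
tcp_rot: [2.094, 2.339, -0.0]
ft_force: [-0.6, -0.6, 6.3]
opening: 12.4
grip_force: 59.8
```

```bash
python3 -c "
from h import *
rel([-233,-40,265],True,1.537)"
```

```text
t 24.8 own [-244.2 -285.3   48.5] world [ 430.2 -308.8   48.5] F [-0.6 -0.6  6.3] open 12.4 59.8
shift [ 240.8   46.7 -216.8] turn [0.09 0.09 8.26]
```

Request:
jog_arm([
  {"dx": 0, "dy": 0, "dz": -0.005, "wx": 0, "wy": 0, "wz": 0, "hand": 0},
  {"dx": 0, "dy": 0, "dz": -0.01, "wx": 0, "wy": 0, "wz": 0, "hand": 0},
  {"dx": 0, "dy": 0, "dz": -0.015, "wx": 0, "wy": 0, "wz": 0, "hand": 0},
  {"dx": 0, "dy": 0, "dz": -0.02, "wx": 0, "wy": 0, "wz": 0, "hand": 0},
  {"dx": 0, "dy": 0, "dz": -0.02, "wx": 0, "wy": 0, "wz": 0, "hand": 0},
  {"dx": 0, "dy": 0, "dz": -0.02, "wx": 0, "wy": 0, "wz": 0, "hand": 0},
  {"dx": 0, "dy": 0, "dz": -0.02, "wx": 0, "wy": 0, "wz": 0.5, "hand": 0},
  {"dx": 0, "dy": 0, "dz": -0.02, "wx": 0, "wy": 0, "wz": 1, "hand": 0},
  {"dx": 0, "dy": 0, "dz": -0.02, "wx": 0, "wy": 0, "wz": 1.2, "hand": 0},
  {"dx": 0, "dy": 0, "dz": -0.02, "wx": 0, "wy": 0, "wz": 1.5, "hand": 0},
  {"dx": 0, "dy": 0, "dz": -0.02, "wx": 0, "wy": 0, "wz": 1.5, "hand": 0},
  {"dx": 0, "dy": 0, "dz": -0.02, "wx": 0, "wy": 0, "wz": 1.3, "hand": 0},
  {"dx": 0, "dy": 0, "dz": -0.012, "wx": 0, "wy": 0, "wz": 1, "hand": 0},
  {"dx": 0, "dy": 0, "dz": -0.005, "wx": 0, "wy": 0, "wz": 0.5, "hand": 0},
  {"dx": 0, "dy": 0, "dz": 0, "wx": 0, "wy": 0, "wz": 0, "hand": 0},
])

```text
time: 26.3
tool_pos: [429.6, -308.2, 275.0]
tcp_rot: [2.262, 2.178, 0.0]
ft_force: [-0.1, 0.1, -3.4]
opening: 12.4
grip_force: 58.5
```

```bash
python3 -c "
from h import *
rel([-233,-40,265],True,1.537)
grab('scene','s5.png',(100,80,360,275),2.9)"
```

```text
t 26.3 own [-244.9 -284.7  275. ] world [ 429.6 -308.2  275. ] F [-0.1  0.1 -3.4] open 12.4 58.5
shift [244.7  10.9   9.8] turn [ 0.04  0.04 -0.23]
```

View pics/s5.png

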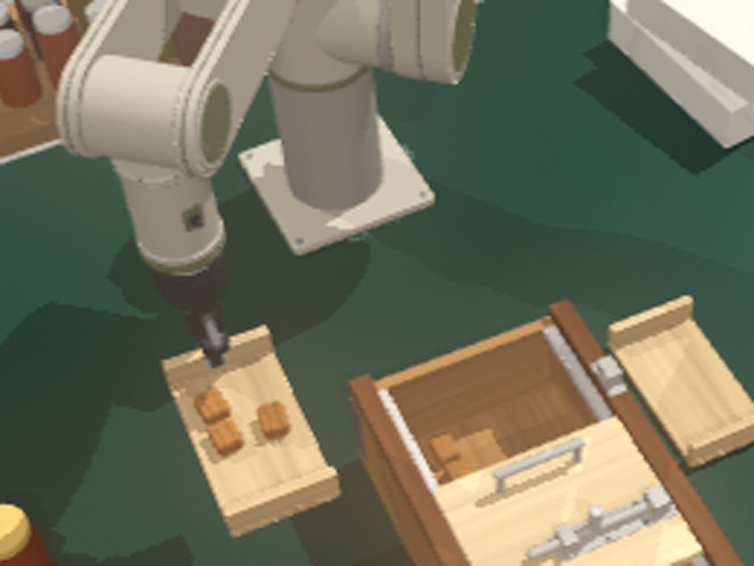

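Board B is held level with 3 biscuits on it. Moving it over the hatch.

Request:
jog_arm([
  {"dx": 0.005, "dy": 0.001, "dz": 0, "wx": 0, "wy": 0, "wz": 0, "hand": 0},
  {"dx": 0.01, "dy": 0.001, "dz": 0, "wx": 0, "wy": 0, "wz": 0, "hand": 0},
  {"dx": 0.015, "dy": 0.001, "dz": 0, "wx": 0, "wy": 0, "wz": 0, "hand": 0},
  {"dx": 0.02, "dy": 0.001, "dz": 0, "wx": 0, "wy": 0, "wz": 0, "hand": 0},
  {"dx": 0.02, "dy": 0.001, "dz": 0, "wx": 0, "wy": 0, "wz": 0, "hand": 0},
  {"dx": 0.02, "dy": 0.001, "dz": 0, "wx": 0, "wy": 0, "wz": 0, "hand": 0},
  {"dx": 0.02, "dy": 0.001, "dz": 0, "wx": 0, "wy": 0, "wz": 0, "hand": 0},
  {"dx": 0.02, "dy": 0.001, "dz": 0, "wx": 0, "wy": 0, "wz": 0, "hand": 0},
  {"dx": 0.02, "dy": 0.001, "dz": 0, "wx": 0, "wy": 0, "wz": 0, "hand": 0},
  {"dx": 0.02, "dy": 0.001, "dz": 0, "wx": 0, "wy": 0, "wz": 0, "hand": 0},
  {"dx": 0.02, "dy": 0, "dz": 0, "wx": 0, "wy": 0, "wz": 0, "hand": 0},
  {"dx": 0.02, "dy": 0, "dz": 0, "wx": 0, "wy": 0, "wz": 0, "hand": 0},
  {"dx": 0.017, "dy": 0, "dz": 0, "wx": 0, "wy": 0, "wz": 0, "hand": 0},
  {"dx": 0.012, "dy": 0, "dz": 0.003, "wx": 0, "wy": 0, "wz": 0, "hand": 0},
  {"dx": 0.006, "dy": 0, "dz": 0.003, "wx": 0, "wy": 0, "wz": 0, "hand": 0},
  {"dx": 0, "dy": 0, "dz": 0.002, "wx": 0, "wy": 0, "wz": 0, "hand": 0},
  {"dx": 0, "dy": 0, "dz": 0, "wx": 0, "wy": 0, "wz": 0, "hand": 0},
])

```text
time: 28.05
tool_pos: [448.4, -63.8, 265.6]
tcp_rot: [-2.262, -2.179, 0.001]
ft_force: [-0.3, 0.7, -5.0]
opening: 12.9
grip_force: 58.6
```

```bash
python3 -c "
from h import *
rel([-233,-40,265],True,1.537)
print(arm.get_state()['joints'].round(2))"
```

```text
t 28.1 own [-234.4  -39.8  265.6] world [448.4 -63.8 265.6] F [-0.3  0.7 -5. ] open 12.9 58.6
shift [-0.2  1.4  0.6] turn [-0.06  0.01 -0.23]
[-0.25 -0.28  1.86 -0.    1.57 -0.22]
```

Request:
jog_arm([
  {"dx": 0, "dy": 0, "dz": 0, "wx": 0, "wy": -4, "wz": 0, "hand": 0},
  {"dx": 0, "dy": 0, "dz": 0, "wx": 0, "wy": -4, "wz": 0, "hand": 0},
  {"dx": 0, "dy": 0, "dz": 0, "wx": 0, "wy": -4, "wz": 0, "hand": 0},
  {"dx": 0, "dy": 0, "dz": 0, "wx": 0, "wy": -4, "wz": 0, "hand": 0},
  {"dx": 0, "dy": 0, "dz": 0, "wx": 0, "wy": -4, "wz": 0, "hand": 0},
  {"dx": 0, "dy": 0, "dz": 0, "wx": 0, "wy": -4, "wz": 0, "hand": 0},
  {"dx": 0, "dy": 0, "dz": 0, "wx": 0, "wy": -4, "wz": 0, "hand": 0},
  {"dx": 0, "dy": 0, "dz": 0, "wx": 0, "wy": -4, "wz": 0, "hand": 0},
  {"dx": 0, "dy": 0, "dz": 0, "wx": 0, "wy": -4, "wz": 0, "hand": 0},
  {"dx": 0, "dy": 0, "dz": 0, "wx": 0, "wy": -4, "wz": 0, "hand": 0},
  {"dx": 0, "dy": 0, "dz": 0, "wx": 0, "wy": -4, "wz": 0, "hand": 0},
  {"dx": 0, "dy": 0, "dz": 0, "wx": 0, "wy": 0, "wz": 0, "hand": 0},
  {"dx": 0, "dy": 0, "dz": 0, "wx": 0, "wy": 0, "wz": 0, "hand": 0},
  {"dx": 0, "dy": 0, "dz": 0, "wx": 0, "wy": 0, "wz": 0, "hand": 0},
  {"dx": 0, "dy": 0, "dz": 0, "wx": 0, "wy": 0, "wz": 0, "hand": 0},
])

```text
time: 29.55
tool_pos: [449.1, -64.1, 267.0]
tcp_rot: [1.811, 1.741, -0.729]
ft_force: [-0.1, 0.5, -4.6]
opening: 12.6
grip_force: 58.7
```

```bash
python3 -c "
from h import *
rel([-233,-40,265],True,1.537)
grab('scene','s6.png',(120,100,400,300),2.8)"
```

```text
t 29.6 own [-233.7  -40.   267. ] world [449.1 -64.1 267. ] F [-0.1  0.5 -4.6] open 12.6 58.7
shift [1.5 0.7 1.4] turn [-2.000e-02  4.391e+01 -3.100e-01]
```

View pics/s6.png

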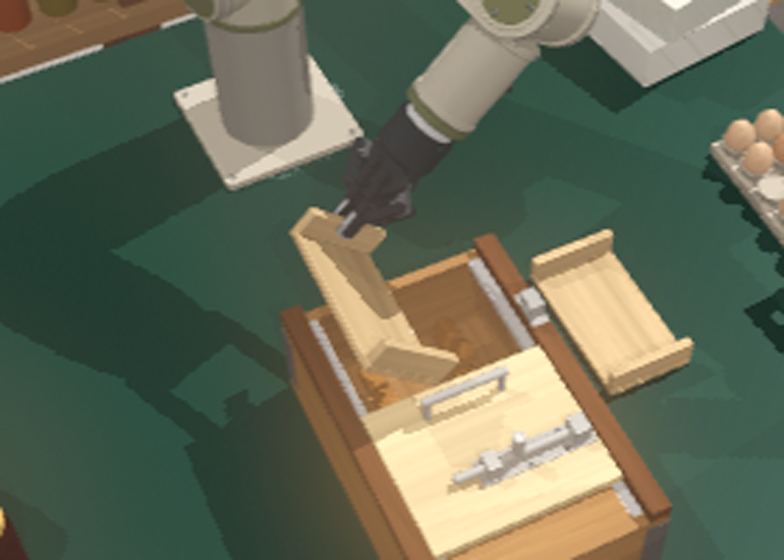

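Request:
jog_arm([
  {"dx": 0, "dy": 0, "dz": 0, "wx": 0, "wy": -4, "wz": 0, "hand": 0},
  {"dx": 0, "dy": 0, "dz": 0, "wx": 0, "wy": -3, "wz": 0, "hand": 0},
  {"dx": 0, "dy": 0, "dz": 0, "wx": 0, "wy": 0, "wz": 0, "hand": 0},
  {"dx": 0, "dy": 0, "dz": 0, "wx": 0, "wy": 0, "wz": 0, "hand": 0},
  {"dx": 0, "dy": 0, "dz": 0, "wx": 0, "wy": 7, "wz": 0, "hand": 0},
  {"dx": 0, "dy": 0, "dz": 0, "wx": 0, "wy": 5.5, "wz": 0, "hand": 0},
  {"dx": 0, "dy": 0, "dz": 0, "wx": 0, "wy": 5.5, "wz": 0, "hand": 0},
  {"dx": 0, "dy": 0, "dz": 0, "wx": 0, "wy": 5.5, "wz": 0, "hand": 0},
  {"dx": 0, "dy": 0, "dz": 0, "wx": 0, "wy": 5.5, "wz": 0, "hand": 0},
  {"dx": 0, "dy": 0, "dz": 0, "wx": 0, "wy": 5.5, "wz": 0, "hand": 0},
  {"dx": 0, "dy": 0, "dz": 0, "wx": 0, "wy": 5.5, "wz": 0, "hand": 0},
  {"dx": 0, "dy": 0, "dz": 0, "wx": 0, "wy": 5.5, "wz": 0, "hand": 0},
  {"dx": 0, "dy": 0, "dz": 0, "wx": 0, "wy": 5.5, "wz": 0, "hand": 0},
  {"dx": 0, "dy": 0, "dz": 0, "wx": 0, "wy": 0, "wz": 0, "hand": 0},
  {"dx": 0, "dy": 0, "dz": 0, "wx": 0, "wy": 0, "wz": 0, "hand": 0},
])

```text
time: 31.1
tool_pos: [448.6, -64.9, 266.9]
tcp_rot: [2.264, 2.174, -0.002]
ft_force: [-0.5, 0.9, -3.1]
opening: 12.7
grip_force: 58.7
```

```bash
python3 -c "
from h import *
rel([-244,-285,265],True,1.537)
# biscuit-coloured px on the board, via each scene image region is hard; count forces
F=[]
for i in range(5): arm.get_image('top'); F.append(arm.get_state()['ft_force'][2])
print(np.round(F,1))"
```

```text
t 31.1 own [-234.1  -40.9  266.9] world [448.6 -64.9 266.9] F [-0.5  0.9 -3.1] open 12.7 58.7
shift [-244.1   -8.3    2.5] turn [ 0.06  0.14 -0.38]
[-4.8 -4.1 -3.4 -3.5 -3.4]
```

Request:
jog_arm([
  {"dx": -0.015, "dy": 0, "dz": 0, "wx": 0, "wy": 0, "wz": 0, "hand": 0},
  {"dx": -0.03, "dy": -0.001, "dz": 0, "wx": 0, "wy": 0, "wz": 0, "hand": 0},
  {"dx": -0.03, "dy": -0.001, "dz": 0, "wx": 0, "wy": 0, "wz": 0, "hand": 0},
  {"dx": -0.03, "dy": -0.001, "dz": 0, "wx": 0, "wy": 0, "wz": 0, "hand": 0},
  {"dx": -0.03, "dy": -0.001, "dz": 0, "wx": 0, "wy": 0, "wz": 0, "hand": 0},
  {"dx": -0.03, "dy": -0.001, "dz": 0, "wx": 0, "wy": 0, "wz": 0, "hand": 0},
  {"dx": -0.03, "dy": -0.001, "dz": 0, "wx": 0, "wy": 0, "wz": 0, "hand": 0},
  {"dx": -0.03, "dy": -0.001, "dz": 0, "wx": 0, "wy": 0, "wz": 0, "hand": 0},
  {"dx": -0.015, "dy": 0, "dz": 0, "wx": 0, "wy": 0, "wz": 0, "hand": 0},
  {"dx": 0, "dy": 0, "dz": 0, "wx": 0, "wy": 0, "wz": 0, "hand": 0},
  {"dx": 0, "dy": 0, "dz": 0.02, "wx": 0, "wy": 0, "wz": 0, "hand": 0},
  {"dx": 0, "dy": 0, "dz": 0.03, "wx": 0, "wy": 0, "wz": 0, "hand": 0},
  {"dx": 0, "dy": 0, "dz": 0.03, "wx": 0, "wy": 0, "wz": 0, "hand": 0},
  {"dx": 0, "dy": 0, "dz": 0.03, "wx": 0, "wy": 0, "wz": 0, "hand": 0},
  {"dx": 0, "dy": 0, "dz": 0.03, "wx": 0, "wy": 0, "wz": 0, "hand": 0},
  {"dx": 0, "dy": 0, "dz": 0.03, "wx": 0, "wy": 0, "wz": 0, "hand": 0},
  {"dx": 0, "dy": 0, "dz": 0.02, "wx": 0, "wy": 0, "wz": 0, "hand": 0},
  {"dx": 0, "dy": 0, "dz": 0.01, "wx": 0, "wy": 0, "wz": 0, "hand": 0},
  {"dx": 0, "dy": 0, "dz": 0, "wx": 0, "wy": 0, "wz": 0, "hand": 0},
  {"dx": 0, "dy": 0, "dz": 0, "wx": 0, "wy": 0, "wz": 0, "hand": 0},
])

```text
time: 33.35
tool_pos: [433.5, -303.2, 67.4]
tcp_rot: [2.261, 2.179, 0.0]
ft_force: [-0.0, -0.1, -2.6]
opening: 12.5
grip_force: 58.7
```

Request:
jog_arm([
  {"dx": 0, "dy": 0, "dz": 0.008, "wx": 0, "wy": 0, "wz": 0, "hand": 0},
  {"dx": 0, "dy": 0, "dz": 0.006, "wx": 0, "wy": 0, "wz": 0, "hand": 0},
  {"dx": 0, "dy": 0, "dz": 0.003, "wx": 0, "wy": 0, "wz": 0, "hand": 0},
  {"dx": 0, "dy": 0, "dz": 0.0015, "wx": 0, "wy": 0, "wz": 0, "hand": 0},
  {"dx": 0, "dy": 0, "dz": 0, "wx": 0, "wy": 0, "wz": 0, "hand": 0},
  {"dx": 0, "dy": 0, "dz": 0, "wx": 0, "wy": 0, "wz": 0, "hand": 0},
])

```text
time: 33.95
tool_pos: [432.6, -303.3, 48.5]
tcp_rot: [-2.263, -2.179, -0.0]
ft_force: [-4.5, 3.7, 3.9]
opening: 12.4
grip_force: 59.7
```

Request:
jog_arm([
  {"dx": 0, "dy": 0, "dz": 0, "wx": 0, "wy": 0, "wz": 0, "hand": 0.2},
  {"dx": 0, "dy": 0, "dz": 0, "wx": 0, "wy": 0, "wz": 0, "hand": 0.4},
  {"dx": 0, "dy": 0, "dz": 0, "wx": 0, "wy": 0, "wz": 0, "hand": 0.4},
  {"dx": 0, "dy": 0, "dz": 0, "wx": 0, "wy": 0, "wz": 0, "hand": 0.4},
  {"dx": 0, "dy": 0, "dz": -0.01, "wx": 0, "wy": 0, "wz": 0, "hand": 0.4},
  {"dx": 0, "dy": 0, "dz": -0.03, "wx": 0, "wy": 0, "wz": 0, "hand": 0.4},
  {"dx": 0, "dy": 0, "dz": -0.04, "wx": 0, "wy": 0, "wz": 0, "hand": 0.4},
  {"dx": 0, "dy": 0, "dz": -0.04, "wx": 0, "wy": 0, "wz": 0, "hand": 0},
  {"dx": 0, "dy": 0, "dz": -0.045, "wx": 0, "wy": 0, "wz": 8.2, "hand": 0},
  {"dx": 0, "dy": 0, "dz": -0.045, "wx": 0, "wy": 0, "wz": 8.2, "hand": 0},
  {"dx": 0, "dy": 0, "dz": 0, "wx": 0, "wy": 0, "wz": 8.2, "hand": 0},
  {"dx": 0, "dy": 0, "dz": 0, "wx": 0, "wy": 0, "wz": 8.2, "hand": 0},
  {"dx": 0, "dy": 0, "dz": 0, "wx": 0, "wy": 0, "wz": 8.2, "hand": 0},
  {"dx": 0, "dy": 0, "dz": 0, "wx": 0, "wy": 0, "wz": 8.2, "hand": 0},
  {"dx": 0, "dy": 0, "dz": 0, "wx": 0, "wy": 0, "wz": 8.2, "hand": 0},
  {"dx": 0, "dy": 0, "dz": 0, "wx": 0, "wy": 0, "wz": 8.2, "hand": 0},
  {"dx": 0, "dy": 0, "dz": 0, "wx": 0, "wy": 0, "wz": 8.2, "hand": 0},
  {"dx": 0, "dy": 0, "dz": 0, "wx": 0, "wy": 0, "wz": 8.2, "hand": 0},
  {"dx": 0, "dy": 0, "dz": 0, "wx": 0, "wy": 0, "wz": 8.2, "hand": 0},
  {"dx": 0, "dy": 0, "dz": 0, "wx": 0, "wy": 0, "wz": 0, "hand": 0},
])

```text
time: 35.95
tool_pos: [432.7, -303.2, 258.6]
tcp_rot: [3.14, -0.069, 0.001]
ft_force: [0.1, 0.1, -0.7]
opening: 0.3
grip_force: 0.0
```

```bash
python3 -c "
from h import *
rel([30,0,260])
grab('top','c5.png',(165,75,395,255),3.4)"
```

```text
t 36.0 own [-242.  -279.6  258.6] world [ 432.7 -303.2  258.6] F [ 0.1  0.1 -0.7] open 0.3 0.0
shift [ 269.3 -282.2   -1.4] turn [ 0.02 -0.03 -0.55]
```

View pics/c5.png

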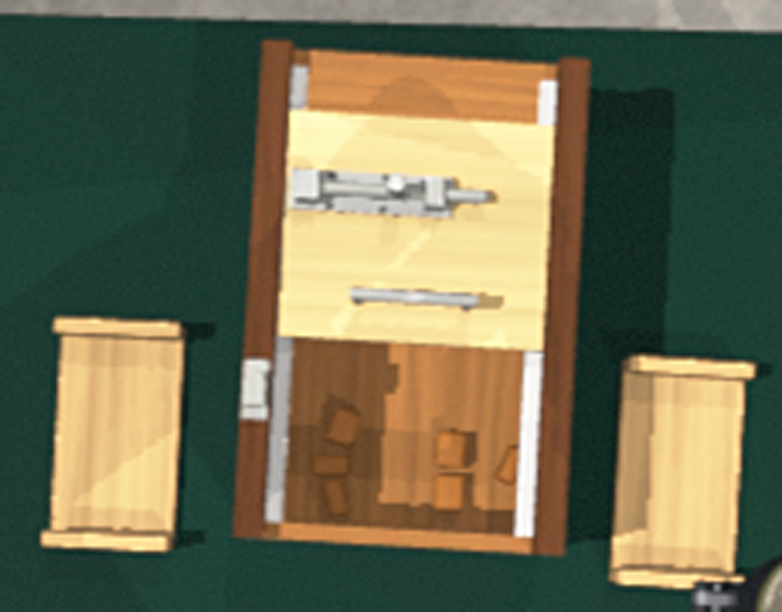

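All 6 biscuits are on the chest floor and both boards are flat and empty. Now I'll go behind the pull and close the lid.

Request:
jog_arm([
  {"dx": 0.0225, "dy": -0.0235, "dz": 0, "wx": 0, "wy": 0, "wz": -0.5, "hand": 0},
  {"dx": 0.0225, "dy": -0.0235, "dz": 0, "wx": 0, "wy": 0, "wz": 0, "hand": 0},
  {"dx": 0.0225, "dy": -0.0235, "dz": 0, "wx": 0, "wy": 0, "wz": 0, "hand": 0},
  {"dx": 0.0225, "dy": -0.0235, "dz": 0, "wx": 0, "wy": 0, "wz": 0, "hand": 0},
  {"dx": 0.0225, "dy": -0.0235, "dz": 0, "wx": 0, "wy": 0, "wz": 0, "hand": 0},
  {"dx": 0.0225, "dy": -0.0235, "dz": 0, "wx": 0, "wy": 0, "wz": 0, "hand": 0},
  {"dx": 0.0225, "dy": -0.0235, "dz": 0, "wx": 0, "wy": 0, "wz": 0, "hand": 0},
  {"dx": 0.0225, "dy": -0.0235, "dz": 0, "wx": 0, "wy": 0, "wz": 0, "hand": 0},
  {"dx": 0.0225, "dy": -0.0235, "dz": 0, "wx": 0, "wy": 0, "wz": 0, "hand": 0},
  {"dx": 0.0225, "dy": -0.0235, "dz": 0, "wx": 0, "wy": 0, "wz": 0, "hand": 0},
  {"dx": 0.0225, "dy": -0.0235, "dz": 0, "wx": 0, "wy": 0, "wz": 0, "hand": 0},
  {"dx": 0.0225, "dy": -0.0235, "dz": 0, "wx": 0, "wy": 0, "wz": 0, "hand": 0},
  {"dx": 0, "dy": 0, "dz": 0, "wx": 0, "wy": 0, "wz": 0, "hand": 0},
  {"dx": 0, "dy": 0, "dz": 0, "wx": 0, "wy": 0, "wz": 0, "hand": 0},
])

```text
time: 37.4
tool_pos: [712.0, -29.8, 257.4]
tcp_rot: [3.141, -0.044, -0.001]
ft_force: [-0.7, 0.0, -0.9]
opening: 0.2
grip_force: 0.0
```

```bash
python3 -c "
from h import *
rel([30,0,195])"
```

```text
t 37.4 own [ 27.9   3.2 257.4] world [712.  -29.8 257.4] F [-0.7  0.  -0.9] open 0.2 0.0
shift [ 2.2  3.2 62.4] turn [0.01 0.05 0.35]
```

Request:
jog_arm([
  {"dx": 0.002, "dy": 0.003, "dz": 0.022, "wx": 0, "wy": 0, "wz": 0.3, "hand": 0},
  {"dx": 0, "dy": 0, "dz": 0.02, "wx": 0, "wy": 0, "wz": 0, "hand": 0},
  {"dx": 0, "dy": 0, "dz": 0.02, "wx": 0, "wy": 0, "wz": 0, "hand": 0},
  {"dx": 0, "dy": 0, "dz": 0, "wx": 0, "wy": 0, "wz": 0, "hand": 0},
  {"dx": -0.012, "dy": 0, "dz": 0, "wx": 0, "wy": 0, "wz": 0, "hand": 0},
  {"dx": -0.006, "dy": 0, "dz": 0, "wx": 0, "wy": 0, "wz": 0, "hand": 0},
  {"dx": -0.01, "dy": 0, "dz": 0, "wx": 0, "wy": 0, "wz": 0, "hand": 0},
  {"dx": -0.015, "dy": 0, "dz": 0, "wx": 0, "wy": 0, "wz": 0, "hand": 0},
  {"dx": -0.015, "dy": 0, "dz": 0, "wx": 0, "wy": 0, "wz": 0, "hand": 0},
  {"dx": -0.015, "dy": 0, "dz": 0, "wx": 0, "wy": 0, "wz": 0, "hand": 0},
  {"dx": -0.015, "dy": 0, "dz": 0, "wx": 0, "wy": 0, "wz": 0, "hand": 0},
  {"dx": -0.015, "dy": 0, "dz": 0, "wx": 0, "wy": 0, "wz": 0, "hand": 0},
  {"dx": -0.015, "dy": 0, "dz": 0, "wx": 0, "wy": 0, "wz": 0, "hand": 0},
  {"dx": -0.015, "dy": 0, "dz": 0, "wx": 0, "wy": 0, "wz": 0, "hand": 0},
  {"dx": -0.015, "dy": 0, "dz": 0, "wx": 0, "wy": 0, "wz": 0, "hand": 0},
  {"dx": -0.015, "dy": 0, "dz": 0, "wx": 0, "wy": 0, "wz": 0, "hand": 0},
  {"dx": -0.01, "dy": 0, "dz": 0, "wx": 0, "wy": 0, "wz": 0, "hand": 0},
  {"dx": -0.005, "dy": 0, "dz": 0, "wx": 0, "wy": 0, "wz": 0, "hand": 0},
  {"dx": -0.004, "dy": 0, "dz": 0, "wx": 0, "wy": 0, "wz": 0, "hand": 0},
  {"dx": 0, "dy": 0, "dz": 0, "wx": 0, "wy": 0, "wz": 0, "hand": 0},
])

```text
time: 39.4
tool_pos: [531.9, -26.5, 196.3]
tcp_rot: [-3.141, 0.059, -0.001]
ft_force: [1.0, -0.5, 0.3]
opening: -0.2
grip_force: 0.2
```

```bash
python3 -c "
from h import *
rel([-168,0,195])"
```

```text
t 39.4 own [-152.2    0.3  196.3] world [531.9 -26.5 196.3] F [ 1.  -0.5  0.3] open -0.2 0.2
shift [-15.8   0.4   1.3] turn [-0.01 -0.03 -0.22]
```

Request:
jog_arm([
  {"dx": -0.005, "dy": 0, "dz": 0, "wx": 0, "wy": 0, "wz": 0, "hand": 0},
  {"dx": -0.004, "dy": 0, "dz": 0, "wx": 0, "wy": 0, "wz": 0, "hand": 0},
  {"dx": -0.003, "dy": 0, "dz": 0, "wx": 0, "wy": 0, "wz": 0, "hand": 0},
  {"dx": -0.002, "dy": 0, "dz": 0, "wx": 0, "wy": 0, "wz": 0, "hand": 0},
  {"dx": -0.001, "dy": 0, "dz": 0, "wx": 0, "wy": 0, "wz": 0, "hand": 0},
  {"dx": -0.001, "dy": 0, "dz": 0, "wx": 0, "wy": 0, "wz": 0, "hand": 0},
  {"dx": 0, "dy": 0, "dz": 0, "wx": 0, "wy": 0, "wz": 0, "hand": 0},
])

```text
time: 40.1
tool_pos: [515.8, -25.9, 195.7]
tcp_rot: [-3.141, 0.059, 0.001]
ft_force: [1.2, 0.2, 0.0]
opening: -0.1
grip_force: 0.9
```

Request:
jog_arm([
  {"dx": -0.001, "dy": 0, "dz": 0, "wx": 0, "wy": 0, "wz": 0, "hand": 0},
  {"dx": -0.001, "dy": 0, "dz": 0, "wx": 0, "wy": 0, "wz": 0, "hand": 0},
  {"dx": -0.001, "dy": 0, "dz": 0, "wx": 0, "wy": 0, "wz": 0, "hand": 0},
  {"dx": 0, "dy": 0, "dz": 0, "wx": 0, "wy": 0, "wz": 0, "hand": 0},
])

```text
time: 40.5
tool_pos: [515.0, -25.9, 195.9]
tcp_rot: [-3.141, 0.059, -0.008]
ft_force: [16.6, 0.8, -6.9]
opening: -0.1
grip_force: 7.7
```

Stop reached: 16.6 N with almost no motion. Now the bolt.

Request:
jog_arm([
  {"dx": 0.005, "dy": 0, "dz": 0, "wx": 0, "wy": 0, "wz": 0, "hand": 0},
  {"dx": 0, "dy": 0, "dz": -0.03, "wx": 0, "wy": 0, "wz": 0, "hand": 0},
  {"dx": 0, "dy": 0, "dz": -0.03, "wx": 0, "wy": 0, "wz": 0, "hand": 0},
  {"dx": 0.025, "dy": 0.01, "dz": 0, "wx": 0, "wy": 0, "wz": 0, "hand": 0},
  {"dx": 0.025, "dy": 0.01, "dz": 0, "wx": 0, "wy": 0, "wz": 0, "hand": 0},
  {"dx": 0.025, "dy": 0.01, "dz": 0, "wx": 0, "wy": 0, "wz": 0, "hand": 0},
  {"dx": 0, "dy": 0, "dz": 0, "wx": 0, "wy": 0, "wz": 0, "hand": 0},
  {"dx": 0, "dy": 0, "dz": 0, "wx": 0, "wy": 0, "wz": 0, "hand": 0},
])

```text
time: 41.3
tool_pos: [591.1, -58.9, 254.5]
tcp_rot: [-3.14, 0.06, 0.005]
ft_force: [-0.3, -0.2, -0.7]
opening: 0.0
grip_force: 0.0
```

```bash
python3 -c "
from h import *
rel([-90,-28,207])
grab('scene','s7.png',(200,160,350,270),5)"
```

```text
t 41.3 own [-92.  -30.  254.5] world [591.1 -58.9 254.5] F [-0.3 -0.2 -0.7] open 0.0 0.0
shift [ 2.1 -2.  47.5] turn [-0.03  0.18 -0.24]
```

View pics/s7.png

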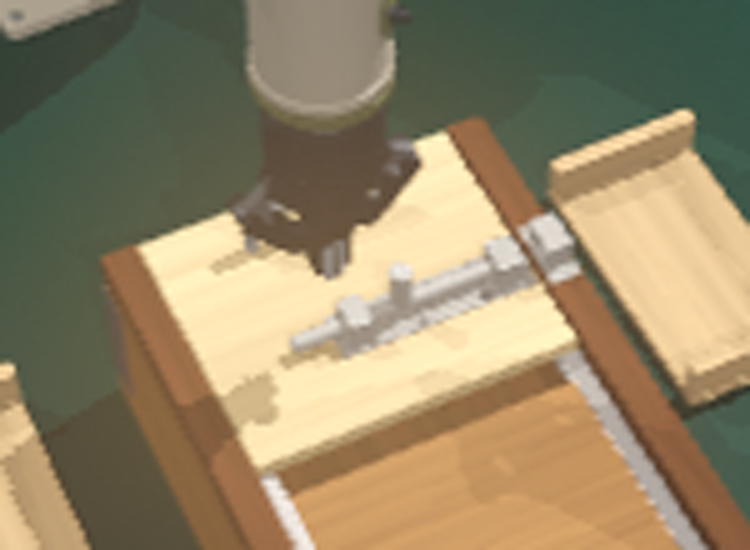

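Lid shut, bolt drawn, knob at (401,285). Pushing the bolt home.

Request:
jog_arm([
  {"dx": 0.002, "dy": 0, "dz": 0.016, "wx": 0, "wy": 0, "wz": 0, "hand": 0},
  {"dx": 0, "dy": 0, "dz": 0.016, "wx": 0, "wy": 0, "wz": 0, "hand": 0},
  {"dx": 0, "dy": 0, "dz": 0.015, "wx": 0, "wy": 0, "wz": 0, "hand": 0},
  {"dx": 0, "dy": -0.01, "dz": 0, "wx": 0, "wy": 0, "wz": 0, "hand": 0},
  {"dx": 0, "dy": -0.005, "dz": 0, "wx": 0, "wy": 0, "wz": 0, "hand": 0},
  {"dx": 0, "dy": -0.005, "dz": 0, "wx": 0, "wy": 0, "wz": 0, "hand": 0},
  {"dx": 0, "dy": -0.005, "dz": 0, "wx": 0, "wy": 0, "wz": 0, "hand": 0},
  {"dx": 0, "dy": -0.005, "dz": 0, "wx": 0, "wy": 0, "wz": 0, "hand": 0},
  {"dx": 0, "dy": -0.005, "dz": 0, "wx": 0, "wy": 0, "wz": 0, "hand": 0},
  {"dx": 0, "dy": -0.005, "dz": 0, "wx": 0, "wy": 0, "wz": 0, "hand": 0},
  {"dx": 0, "dy": -0.005, "dz": 0, "wx": 0, "wy": 0, "wz": 0, "hand": 0},
  {"dx": 0, "dy": -0.005, "dz": 0, "wx": 0, "wy": 0, "wz": 0, "hand": 0},
  {"dx": 0, "dy": -0.005, "dz": 0, "wx": 0, "wy": 0, "wz": 0, "hand": 0},
  {"dx": 0, "dy": -0.002, "dz": 0, "wx": 0, "wy": 0, "wz": 0, "hand": 0},
  {"dx": 0, "dy": 0, "dz": 0, "wx": 0, "wy": 0, "wz": 0, "hand": 0},
])

```text
time: 42.85
tool_pos: [595.8, -1.4, 208.6]
tcp_rot: [-3.141, 0.059, 0.001]
ft_force: [-0.4, 0.3, -0.7]
opening: 0.2
grip_force: 0.0
```

```bash
python3 -c "
from h import *
rel([-90,35,207])"
```

```text
t 42.9 own [-89.2  27.6 208.6] world [595.8  -1.4 208.6] F [-0.4  0.3 -0.7] open 0.2 0.0
shift [-0.8 -7.4  1.6] turn [-0.02  0.02 -0.19]
```

Request:
jog_arm([
  {"dx": 0, "dy": -0.002, "dz": 0, "wx": 0, "wy": 0, "wz": 0, "hand": 0},
  {"dx": 0, "dy": -0.002, "dz": 0, "wx": 0, "wy": 0, "wz": 0, "hand": 0},
  {"dx": 0, "dy": -0.001, "dz": 0, "wx": 0, "wy": 0, "wz": 0, "hand": 0},
  {"dx": 0, "dy": -0.001, "dz": 0, "wx": 0, "wy": 0, "wz": 0, "hand": 0},
  {"dx": 0, "dy": -0.001, "dz": 0, "wx": 0, "wy": 0, "wz": 0, "hand": 0},
  {"dx": 0, "dy": 0, "dz": 0, "wx": 0, "wy": 0, "wz": 0, "hand": 0},
])

```text
time: 43.45
tool_pos: [596.0, 5.1, 208.6]
tcp_rot: [-3.141, 0.059, 0.001]
ft_force: [-1.1, -1.9, 0.2]
opening: 0.2
grip_force: 0.7
```

Request:
jog_arm([
  {"dx": 0, "dy": -0.001, "dz": 0, "wx": 0, "wy": 0, "wz": 0, "hand": 0},
  {"dx": 0, "dy": -0.001, "dz": 0, "wx": 0, "wy": 0, "wz": 0, "hand": 0},
  {"dx": 0, "dy": -0.001, "dz": 0, "wx": 0, "wy": 0, "wz": 0, "hand": 0},
  {"dx": 0, "dy": 0, "dz": 0, "wx": 0, "wy": 0, "wz": 0, "hand": 0},
])

```text
time: 43.85
tool_pos: [596.2, 8.2, 208.7]
tcp_rot: [-3.141, 0.059, 0.0]
ft_force: [-1.0, -2.3, -1.6]
opening: 0.3
grip_force: 0.7
```

Request:
jog_arm([
  {"dx": 0, "dy": -0.001, "dz": 0, "wx": 0, "wy": 0, "wz": 0, "hand": 0},
  {"dx": 0, "dy": -0.001, "dz": 0, "wx": 0, "wy": 0, "wz": 0, "hand": 0},
  {"dx": 0, "dy": -0.001, "dz": 0, "wx": 0, "wy": 0, "wz": 0, "hand": 0},
  {"dx": 0, "dy": 0, "dz": 0, "wx": 0, "wy": 0, "wz": 0, "hand": 0},
])

```text
time: 44.25
tool_pos: [596.3, 10.9, 208.7]
tcp_rot: [3.141, -0.06, -0.0]
ft_force: [-0.8, -3.0, -0.9]
opening: 0.1
grip_force: 1.6
```

Request:
jog_arm([
  {"dx": 0, "dy": -0.001, "dz": 0, "wx": 0, "wy": 0, "wz": 0, "hand": 0},
  {"dx": 0, "dy": -0.001, "dz": 0, "wx": 0, "wy": 0, "wz": 0, "hand": 0},
  {"dx": 0, "dy": -0.001, "dz": 0, "wx": 0, "wy": 0, "wz": 0, "hand": 0},
  {"dx": 0, "dy": 0, "dz": 0, "wx": 0, "wy": 0, "wz": 0, "hand": 0},
])

```text
time: 44.65
tool_pos: [596.3, 11.6, 208.7]
tcp_rot: [3.137, -0.062, -0.001]
ft_force: [-1.7, -13.0, -1.7]
opening: 0.1
grip_force: 6.6
```

Request:
jog_arm([
  {"dx": 0, "dy": 0.008, "dz": 0, "wx": 0, "wy": 0, "wz": 0, "hand": 0},
  {"dx": 0, "dy": 0, "dz": -0.03, "wx": 0, "wy": 0, "wz": 0, "hand": 0},
  {"dx": 0, "dy": 0, "dz": -0.04, "wx": 0, "wy": 0, "wz": 0, "hand": 0},
  {"dx": -0.04, "dy": 0.03, "dz": -0.03, "wx": 0, "wy": 0, "wz": 0, "hand": 0},
  {"dx": -0.04, "dy": 0.04, "dz": 0, "wx": 0, "wy": 0, "wz": 0, "hand": 0},
  {"dx": -0.04, "dy": 0.05, "dz": 0, "wx": 0, "wy": 0, "wz": 0, "hand": 0},
  {"dx": -0.02, "dy": 0.05, "dz": 0, "wx": 0, "wy": 0, "wz": 0, "hand": 0},
  {"dx": 0, "dy": 0.05, "dz": 0, "wx": 0, "wy": 0, "wz": 0, "hand": 0},
  {"dx": 0, "dy": 0.05, "dz": 0, "wx": 0, "wy": 0, "wz": 0, "hand": 0},
  {"dx": 0, "dy": 0, "dz": 0, "wx": 0, "wy": 0, "wz": 0, "hand": 0},
  {"dx": 0, "dy": 0, "dz": 0, "wx": 0, "wy": 0, "wz": 0, "hand": 0},
])

```text
time: 45.75
tool_pos: [467.5, -236.7, 304.7]
tcp_rot: [-3.14, 0.063, -0.001]
ft_force: [0.3, 1.2, -0.1]
opening: 0.4
grip_force: 0.0
```

```bash
python3 -c "
from h import *
d=grab('scene'); a=cv2.imread('pics/scene0.png'); b=d['image'][:,:,::-1]
t=grab('top'); a2=cv2.imread('pics/top0.png'); b2=t['image'][:,:,::-1]
k=lambda i,x0,y0,x1,y1,f:cv2.resize(i[y0:y1,x0:x1],None,fx=f,fy=f,interpolation=cv2.INTER_CUBIC)
S=(235,175,335,240)
T=(230,170,310,222)
u=np.hstack([k(a,*S,3.9),k(b,*S,3.9)]);v=np.hstack([k(a2,*T,4.875),k(b2,*T,4.875)])
cv2.imwrite('pics/fin.png',np.vstack([u,v]))
boards()"
```

```text
A [197.5 201.7  39.3  68.7   5.8] [198.1 202.3  39.4  68.7   2.8]
B [362.7 215.7  68.6  40.   85.6] [370.8 214.1  50.6  68.5   3.8]
```

View pics/fin.png

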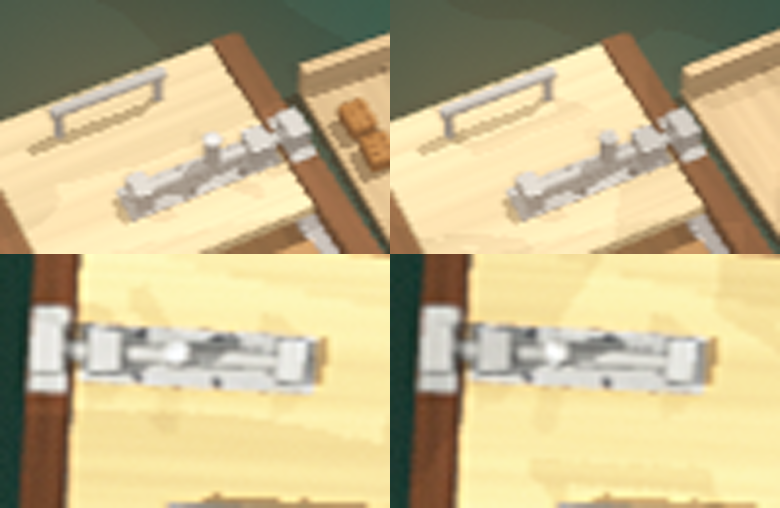

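The before/after pair shows the lid shut and the knob about 6 mm nearer the keeper than at the start. It is hard against its stop, and both boards are flat. Handing in.

```bash
python3 -c "
from workcell import arm
print(arm.close_job())"
```

```text
the job is handed in; nothing more can be done
None
```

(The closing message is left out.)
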